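Open the board rack by one hole and stand the chopping board in it

TASK

The gap in the draining rack is too narrow for the green chopping board. Squeeze in the red spring button, slide the aluminium sleeve with its wire fence out until the button pops out fully through the very next hole (do not force the sleeve against a popped-out button), then lift the board from its wooden holder, keeping it upright, and set it down gently, upright on the rack's base between the two wire fences. Leave the other things where they are.

Things in the scene. Friction and masses are not known exactly. Their poses are not given: they have to be found in the camera images.
- rack: Draining rack fixed to the table: white base 290 (x) x 350 (y) x 12 mm, origin under its centre, z up. A dark square steel rail runs along y at x = +100 mm, axis 58 mm above the table, between black posts at y = +-163 mm (74 mm high); a thin guide rail runs along y at x = -125 mm, 58 mm up. A tumbler stands on the base at its +y end.
- sleeve (a joint): How far the aluminium sleeve has slid out along the rack's +y, in m; 0 at the start (button in the first hole), at most 0.078. Square tube 24 x 24 mm, walls 2 mm, on the dark rail: x 88 to 112, z 46 to 70, y -94 to +76 mm in the rack frame at the start. It carries the moving fence. Slides with about 3.5 N of friction, and 1 to 3 N more with the button rubbing under its wall.
- button (a joint): How far the button is pressed in, in m; 0 fully out, at most 0.009. 3 N starts it; 5 N at 5 mm, flush with the sleeve. A pinch across sleeve and button presses it flush and holds the sleeve; pulling along +y with 10 to 20 N then drives the round head under the wall. It pops out at the next hole and blocks the sleeve. More than 16 N of sleeve against button is too much.
- button_tip (a point): Tip of the red round-headed spring button, 12 mm across, which stands out 5 mm through a round 14 mm hole in the sleeve's +x wall, at rack (117, 0, 58) mm. It stays at that y of the rail. Two more holes follow towards the fence, unmeasured: somewhere between 20 and 45 mm apart. Feel for the pop: pulled too short it stays in, pulled on it jams.
- board: Green chopping board, 170 mm long (its x), 24 mm thick (its y), 130 mm high (its z), about 0.25 to 0.42 kg; origin at the middle of its lower edge. It stands upright in the holder.
- holder: Dark wooden holder fixed to the table, 130 x 100 mm, origin under its centre; its floor is 12 mm up and two cheeks along x, 61 mm high, leave a slot of 30 mm.
- tumbler: Blue tumbler, 60 mm across, 75 mm high, origin under its centre; leave it alone.
- shaker: Small glass jar with a steel cap, 42 mm across, 75 mm high, beside the holder, origin under its centre; leave it alone.
- plate_a: White side plate, 160 mm across, origin under its centre; leave it alone.
- plate_b: White side plate, 160 mm across, origin under its centre; leave it alone.
- bowl: White bowl, 140 mm across, 55 mm high, origin under its centre; leave it alone.
- mug: Blue mug, 80 mm across, 90 mm high, origin under its centre; leave it alone.
- fixed_fence (a point): Middle of the fixed fence's top wire, on its board side: 6 mm steel wire, 90 mm high, along the rack's x from -125 to +88 mm; this point is at rack (-15, -100, 87) mm. Board middle goes at this x.
- moving_fence (a point): The same point of the equal fence on the sleeve; moves with it. At rack y = -96 mm at the start, so the gap is 4 mm. The board belongs midway between the two points, its long side along the rack's x, its lower edge on the base 12 mm above the table; it has 5 mm or more to spare at either side and 18 mm at either end.
Not all that is in view belongs to the job. Of the things shaped like the board, the green one is meant.

How it is judged:
On the way:
1. the sleeve is out by one hole and the button has popped out through the second hole, before the board is loaded (value of joint sleeve between 0.012 and 0.05 m and value of joint button below 0.0015 m), for 0.2 s.
At the end, for the whole second after the job is handed in: Button fully out (within 1.5 mm) through the sleeve's second hole; board standing on the rack's base (within 5 mm in height) between the two fences, its middle within 22 mm of the fences' middle along the rack's x, upright within 0.3 rad, released and at rest (all of step 1 and x of board in the frame of rack between -0.037 and 0.007 m and y of board in the frame of rack between -0.1 and -0.05 m and y of board in the frame of moving_fence below -0.005 m and z of board in the frame of rack between 0.008 and 0.017 m and angle between board's own z axis and vertical below 0.3 rad and linear speed of board below 0.02 m/s); the robot touches nothing.
It fails at once if the sleeve is forced against the button with more than 16 N (contact force between button and sleeve above 16 N).
It fails at once if the board hits the rack with more than 50 N (contact force between board and rack above 50 N or contact force between board and sleeve above 50 N).
It fails at once if the board is tipped over by more than 0.7 rad (angle between board's own z axis and vertical above 0.7 rad).
It fails at once if another thing is moved by more than 30 mm (distance of any of tumbler, shaker, plate_a, plate_b, bowl, mug from where it was at the start of the episode above 0.03 m).
It also fails if it takes over 72 s, if anything falls off the work surface, if the arm or the gripper's body presses on something with over 40 N, if the wrist force passes 120 N, or if a joint passes its speed limit or range.

ROBOT

A 6-joint arm with a two-finger parallel gripper is mounted at the origin on the work surface. World frame = base frame: x ahead of the robot, y to its left, z up, the work surface at z = 0. Lengths are in m, angles in rad, forces in N, time in s.
With the tool pointing down it reaches from about 0.35 to 0.775 m from the base axis. Payload 5.5 kg.
Tool frame: the origin (TCP) lies midway between the tips of the shut fingers; the grasp point (between the pads) lies 19 mm behind it; x points along the fingers, y is the direction in which the jaws open and shut, and the axes are right-handed (so a half turn about x gives the same grasp; the last joint's range is limited). The gripper opens to 85 mm and grips with 20 to 120 N. Pads are 22 mm wide; open, the fingers measure 114 mm over their backs; the gripper's body (76 mm by 85 mm) begins 54 mm behind the grasp point. The pads swing forward as they close: fully open they stand 13 mm farther back than shut.
Start: joints at [-1.385, 0.313, 0.046, 1.304, 0, 1.431], TCP at [0.184, -0.545, 0.231] pointing down, gripper open.
Joint ranges: [-2.76, 2.76], [-0.86, 1.69], [-1.03, 1.26], [-2.2, 2.34], [-1.47, 1.5], [-3.14, 3.14]. Speed limits (rad/s): [2.57, 2.57, 3.14, 3.14, 3.14, 3.14].

INTERFACE

Orientations are given as a unit quaternion [w, x, y, z].
In Python, from workcell import env, optics, order, models gives the robot as it stands. The module is installed in compiled form; this text tells all that it offers.
- The arm moves only by the tool servo_tool, never from a script. Its argument "moves" is a list of rows, each a list of 5 numbers: the shift along the tool's x, y, z in cm, then the turn about the tool's x in rad, then the closure, from -1 (fully open) to 1 (shut). A call has exactly 10 rows; each row shifts and turns the commanded pose from where the row before left it, along the tool's axes as they then stand; what a row does not reach is not made up. A row lasts 1/8 s, in which the tool goes at most 62.5 mm and 10.7 degrees, less where a joint would pass 70% of its speed; a pose out of reach is approached as far as the arm can. A call is refused whole if a number of a shift passes 6.25 or a number of a turn 0.188, either way. A call with a gripper value outside its range is refused whole. The fingers move at their own pace and stop on an object; "grip_force" is the grip in N (left out, the last holds). Time passes only in rows, so rows that do not move let the fingers close, or fill a call up. It gives the time, the measured TCP pose, the force and the opening at its end, in the units of the state.
- env.get_state(): the state, without advancing time (a new reading comes with each control period).
- optics.read_camera(name): name is "side" or "top"; returns a dict with "pixels" (400x640x3 uint8, blue, green, red), "vertical_fov" (degrees; the focal length in pixels is half the picture's height over the tangent of half this angle, whatever the lens; pixels are square), "cx", "cy" (the principal point, pixels), "k1" (the pictures are not rectified: a ray, as slopes to the right and down, at radius r is drawn at 1 + k1 r^2 times it, then the intrinsics apply), "extrinsics" (4x4, takes a point from world to camera coordinates). Camera axes: x right, y up, looking along -z (the intrinsics and any distortion apply to the point x, -y, -z); pixel columns grow to the right and rows downward; lengths in m; the calibration is good to about 2 mm. A picture is of the moment at which its call begins. There is no depth.
- order.hand_in(): hands the job in, once; it reports no verdict.
Trained networks look in a picture, given as the dict that the camera call returned (one of the last four; its "shot" number tells which), for a name from the list of things; names that differ only in an ending like _2 or _b are one class to them, and where a whole thing is asked for, a point or a joint stands for the part that bears it (a point fixed in the world has none). Each returns a list of dicts, best first, with "conf" (0 to 1); they miss things now and then, are a little off and sometimes report something else, mostly with a low value. They report only what shows in the picture. A call takes as long as a camera call. They do not tell look-alikes from the thing itself.
- models.outline_of(name, picture): "pixels" (400x640 bool, what is visible of it) and "location" ([column, row] in pixels, amid what is visible of it).
- models.pinpoint(name, picture): "location" ([column, row] in pixels: a listed point, or the origin of a listed thing).
The state is a dict: "clock": time; "joint_pos": joint angles; "qvel": joint speeds; "tau": joint torques, N m; "tcp_pos": TCP position; "orientation": TCP orientation; "wrist_force": force on the tool from outside, world axes, zero at the start; "ft_torque": the same for the moment, N m; "finger_gap": finger opening in m.
Only numpy, scipy, OpenCV 4.12 (cv2) and the standard library are available. Lean on these libraries where they do the work, as an engineer would, in place of code of your own. Each camera call takes 0.05 s, during which the arm holds its last target.

## Working session

There is one attempt and no reset: what is moved stays moved. The work goes in short steps, Python scripts to look and compute and a tool call to move; the robot and the scene stay as the last step left them, time stands still between calls to the robot, and variables do not carry over. Pictures are saved under pics/ and viewed, and the job is handed in when it is done.

Besides the shell and the picture viewer there is one more tool, called after "Call:" by a JSON object that holds its "fn" and its "kwargs". servo_tool: Moves the arm, as the interface text tells. Its arguments: {"type":"object","properties":{"moves":{"type":"array"},"grip_force":{"type":"number"}},"required":["moves"]}

```bash
mkdir -p pics; cat > h.py <<'E'
import numpy as np, cv2
from workcell import env, optics, order, models
def K(p):
    f=200/np.tan(np.radians(p["vertical_fov"])/2); return f
def proj(p,X):
    X=np.atleast_2d(X); E=np.array(p["extrinsics"]); c=(E[:3,:3]@X.T).T+E[:3,3]
    s=np.c_[c[:,0]/-c[:,2], -c[:,1]/-c[:,2]]; r2=(s**2).sum(1)[:,None]
    return s*(1+p["k1"]*r2)*K(p)+[p["cx"],p["cy"]]
def ray(p,uv):
    d=(np.array(uv,float)-[p["cx"],p["cy"]])/K(p); s=d.copy()
    for _ in range(30): s=d/(1+p["k1"]*(s@s))
    E=np.array(p["extrinsics"]); R=E[:3,:3]; o=-R.T@E[:3,3]
    v=R.T@np.array([s[0],-s[1],-1]); return o,v/np.linalg.norm(v)
def atz(p,uv,z):
    o,v=ray(p,uv); return o+v*(z-o[2])/v[2]
def tri(rays):
    A=0;b=0
    for o,v in rays:
        M=np.eye(3)-np.outer(v,v); A=A+M; b=b+M@o
    x=np.linalg.solve(A,b); return x,[np.linalg.norm((np.eye(3)-np.outer(v,v))@(x-o)) for o,v in rays]
E
python3 - <<'E'
from h import *
s=env.get_state(); print(s)
for n in ("side","top"):
    p=optics.read_camera(n); cv2.imwrite(f"pics/{n}0.png",p["pixels"])
    import pickle; pickle.dump(p,open(n+"0.pkl","wb"))
    o,v=ray(p,[320,200]); print(n,o,v,K(p),p["k1"],p["cx"],p["cy"])
    for t in ["rack","button_tip","fixed_fence","moving_fence","board","holder","tumbler","shaker","sleeve","bowl","mug","plate_a"]:
        print(t,[(np.round(d["location"],1).tolist(),round(d["conf"],2)) for d in models.pinpoint(t,p)][:4])
E
```

```text
{'clock': 0.0, 'joint_pos': array([-1.38461772e+00,  3.13998123e-01,  4.49802773e-02,  1.30357036e+00,
        6.58115315e-06,  1.43120652e+00]), 'qvel': array([ 0.00020523,  0.000227  , -0.00050527, -0.00059814,  0.00086133,
        0.00038752]), 'tau': array([-1.29904602e-04, -4.80623960e+01,  2.98534960e+01,  1.91883993e-02,
       -1.98629523e-04,  5.29044840e-06]), 'tcp_pos': array([ 0.18392659, -0.5442651 ,  0.23041068]), 'orientation': array([-0.11403445, -0.69773457, -0.11530127,  0.69775943]), 'wrist_force': array([0.06099716, 0.33665285, 0.81303721]), 'ft_torque': array([ 0.00516199, -0.01171064, -0.01327519]), 'finger_gap': 0.08549815392927744}
side [-0.38660611  0.90243786  0.92983634] [ 0.58598663 -0.57967075 -0.56621682] 443.20372478426196 -0.0661057332825348 320.2456313451941 197.02562577431462
rack [([280.9, 244.7], 0.84), ([300.8, 209.4], 0.63)]
button_tip []
fixed_fence [([300.2, 205.5], 0.6), ([240.7, 198.8], 0.31)]
moving_fence [([301.9, 205.8], 0.58)]
board [([350.2, 159.5], 0.89), ([357.8, 197.9], 0.88), ([327.4, 310.0], 0.82)]
holder [([360.5, 204.9], 0.67)]
tumbler [([266.1, 261.9], 0.84)]
shaker [([345.3, 216.7], 0.47)]Traceback (most recent call last):
  File "<stdin>", line 8, in <module>
ValueError: it knows: board, bowl, button_tip, fixed_fence, holder, moving_fence, mug, plate, rack, shaker, tumbler
```

```bash
python3 - <<'E'
from h import *
import pickle
p=optics.read_camera("top"); cv2.imwrite("pics/top0.png",p["pixels"]); pickle.dump(p,open("top0.pkl","wb"))
o,v=ray(p,[320,200]); print(o,v,K(p),p["k1"],p["cx"],p["cy"])
for t in ["rack","button_tip","fixed_fence","moving_fence","board","holder","tumbler","shaker"]:
    print(t,[(np.round(d["location"],1).tolist(),round(d["conf"],2)) for d in models.pinpoint(t,p)][:4])
print(env.get_state()["clock"])
E
```

```text
[ 0.39915719 -0.01302925  1.48906519] [ 0.07993431  0.00562135 -0.99678428] 479.3204784442373 0.03191045637144084 317.6055878688416 201.5944168187802
rack [([250.8, 208.7], 0.62)]
button_tip []
fixed_fence [([280.9, 203.1], 0.57), ([358.8, 110.5], 0.55)]
moving_fence [([281.2, 200.2], 0.6)]
board [([425.9, 145.9], 0.86), ([219.8, 308.6], 0.77), ([426.9, 218.8], 0.75), ([407.7, 286.1], 0.74)]
holder []
tumbler [([216.4, 221.2], 0.81)]
shaker [([326.2, 226.0], 0.68)]
0.9
```

View pics/side0.png

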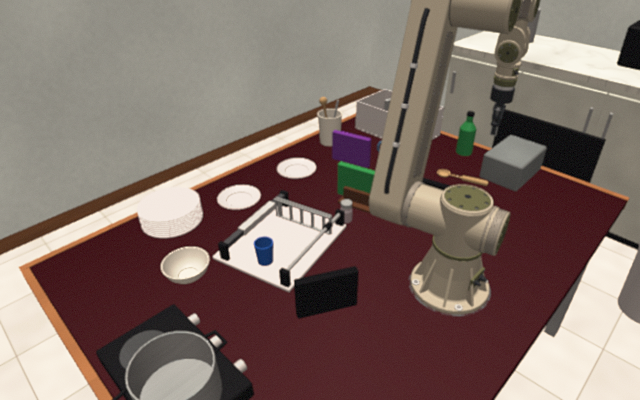

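View pics/top0.png

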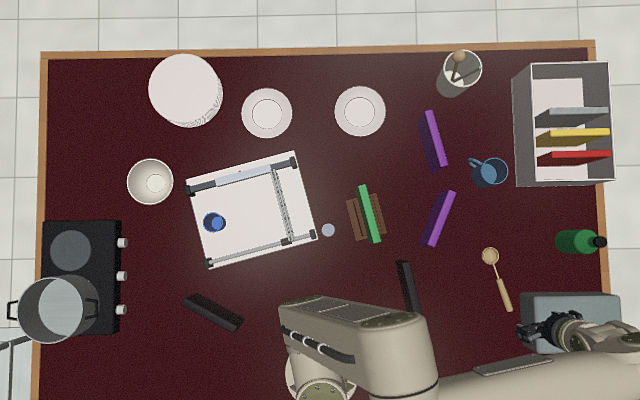

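```bash
python3 - <<'E'
from h import *
import pickle
p=pickle.load(open("top0.pkl","rb")); q=pickle.load(open("side0.pkl","rb"))
print(proj(p,[[0,0,0],[.5,0,0],[.5,.3,0]]))
cv2.imwrite("pics/topz.png",cv2.resize(p["pixels"][140:280,170:400],None,fx=3.4,fy=3.4,interpolation=cv2.INTER_CUBIC))
cv2.imwrite("pics/sidez.png",cv2.resize(q["pixels"][150:300,205:395],None,fx=4,fy=4,interpolation=cv2.INTER_CUBIC))
E
```

```text
[[321.87393122 371.05642175]
 [318.63084103 205.97350456]
 [222.39246221 207.92268892]]
```

View pics/topz.png

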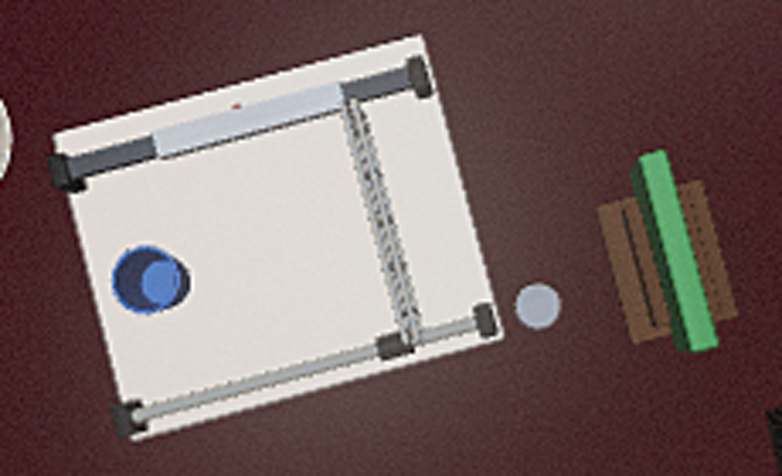

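View pics/sidez.png

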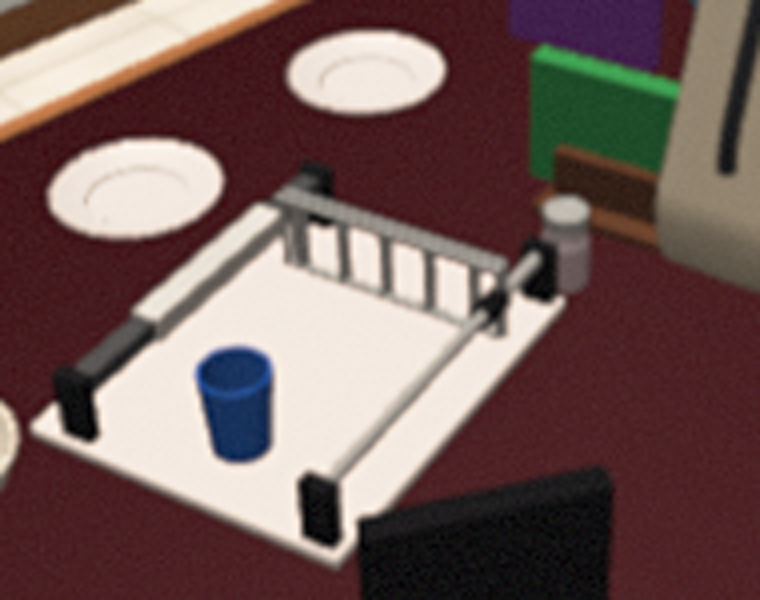

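```bash
cat > fit.py <<'E'
from h import *
import pickle
from scipy.optimize import least_squares
p=pickle.load(open("top0.pkl","rb")); q=pickle.load(open("side0.pkl","rb"))
def zt(z): return np.array([170,140])+(np.array(z,float)+.5)/3.4-.5
def zs(z): return np.array([205,150])+(np.array(z,float)+.5)/4-.5
def T(x,P):
    P=np.atleast_2d(np.array(P,float)); c,s=np.cos(x[2]),np.sin(x[2])
    return np.c_[x[0]+c*P[:,0]-s*P[:,1], x[1]+s*P[:,0]+c*P[:,1], P[:,2]]
B=.012
# refine corners w/ mask
def fit(top,side,x0):
    def f(x,full=False):
        r=[]
        if top: r.append(proj(p,T(x,[a for a,_ in top]))-np.array([zt(b) for _,b in top]))
        if side: r.append(proj(q,T(x,[a for a,_ in side]))-np.array([zs(b) for _,b in side]))
        return np.concatenate(r) if full else np.concatenate(r).ravel()
    s=least_squares(f,x0,loss="soft_l1"); return s.x,f(s.x,True)
if __name__=="__main__":
    top=[((.145,.175,B),(55,133)),((.145,-.175,B),(422,36)),((-.145,-.175,B),(502,337)),((-.145,.175,B),(133,438)),
         ((.117,0,.058),(237,106))]
    side=[((.145,.175,B),(33,427)),((-.145,.175,B),(336,557)),((-.145,-.175,B),(564,297))]
    a,b=zt((277,238)),0
    g=atz(p,zt((277,238)),0)
    for t,s in((top,[]),([],side),(top,side)):
        x,r=fit(t,s,[g[0],g[1],.25]); print(np.round(x,4),np.degrees(x[2])); print(np.round(r,1).tolist())
    xr=x
    h=.142
    g=atz(p,zt((677,250)),h)
    top=[((.085,.012,h),(637,155)),((.085,-.012,h),(664,150)),((-.085,-.012,h),(718,347)),((-.085,.012,h),(691,352))]
    x,r=fit(top,[],[g[0],g[1],.25]); print("board",np.round(x,4),np.degrees(x[2])); print(np.round(r,1).tolist())
    pickle.dump((xr,x),open("fit.pkl","wb"))
    print("shaker",atz(p,zt((538,306)),.075), "button",T(xr,(.117,0,.058)),"goal",T(xr,(-.015,-.08,.012)))
    # overlays
    segs=[]
    def box(x,x0,x1,y0,y1,z0,z1):
        c=[(a,b,d) for a in(x0,x1) for b in(y0,y1) for d in(z0,z1)]
        for i in range(8):
            for j in range(i):
                if sum(u!=v for u,v in zip(c[i],c[j]))==1: segs.append(T(x,[c[i],c[j]]))
    box(xr,-.145,.145,-.175,.175,0,.012); box(xr,.088,.112,-.094,.076,.046,.07); box(x,-.085,.085,-.012,.012,.012,.142)
    box(xr,-.125,.088,-.106,-.1,.012,.09)
    for pp,n,(u,v),k,w in((p,"ot",(170,140),3.4,(230,140)),(q,"os",(205,150),4,(190,150))):
        im=cv2.resize(pp["pixels"][v:v+w[1],u:u+w[0]],None,fx=k,fy=k,interpolation=cv2.INTER_CUBIC)
        for s in segs:
            a=((proj(pp,s)-[u,v]+.5)*k-.5).round().astype(int); cv2.line(im,a[0].tolist(),a[1].tolist(),(0,255,255),1)
        cv2.imwrite(f"pics/{n}.png",im)
E
python3 fit.py
```

```text
[0.4947 0.2075 0.2459] 14.086429148219331
[[-0.6, -0.2], [0.3, -1.0], [1.2, 0.5], [-0.7, 1.0], [0.1, -0.4]]
[0.4964 0.2082 0.2541] 14.556719287094445
[[-1.3, -0.6], [0.5, 0.5], [0.4, -0.3]]
[0.4951 0.2075 0.2476] 14.186373370674326
[[-0.7, -0.2], [0.2, -1.2], [1.2, 0.3], [-0.6, 0.9], [0.0, -0.5], [-1.0, -0.8], [0.4, 0.7], [1.0, -0.0]]
board [ 0.4669 -0.1419  0.2379] 13.632313598254719
[[-0.2, 0.1], [0.1, -0.6], [0.2, -0.1], [-0.2, 0.6]]
shaker [ 0.42451766 -0.02652666  0.075     ] button [[0.60854082 0.23618188 0.058     ]] goal [[0.50017249 0.12627144 0.012     ]]
```

View pics/ot.png

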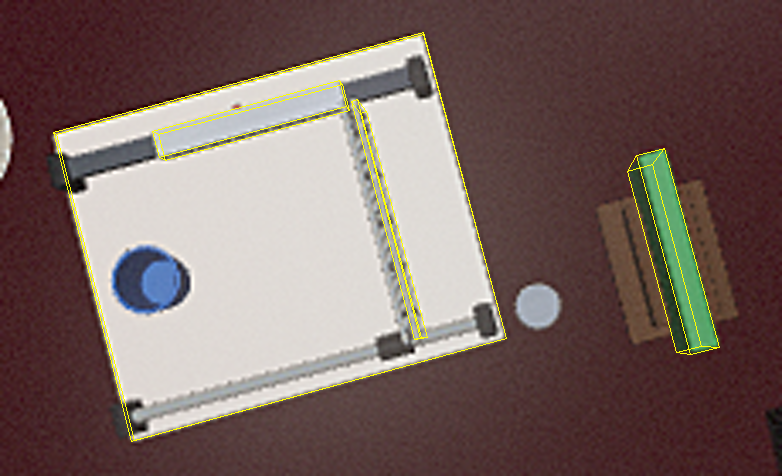

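View pics/os.png

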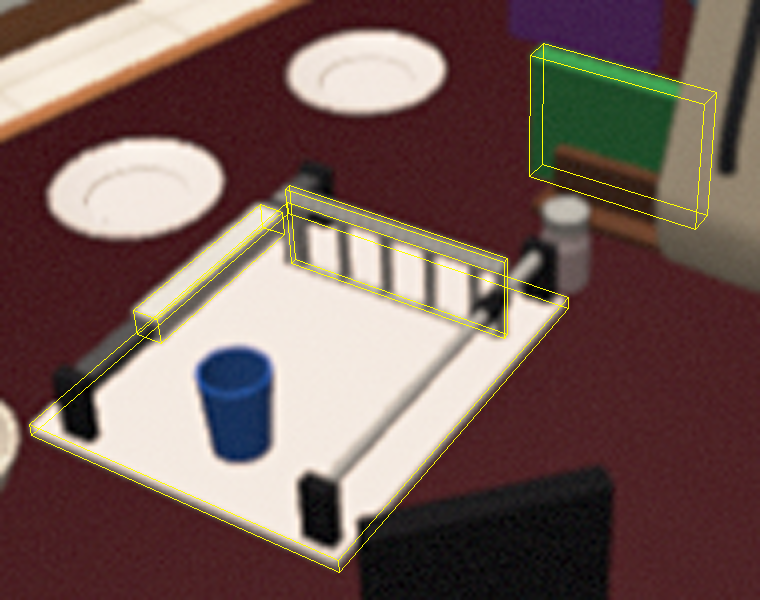

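```bash
cat > plan.py <<'E'
from h import *
from scipy.spatial.transform import Rotation as Rn
def Rt(q): return Rn.from_quat([q[1],q[2],q[3],q[0]]).as_matrix()
def show():
    s=env.get_state(); R=Rt(s["orientation"])
    print("t",s["clock"],"tcp",s["tcp_pos"].round(4),"gap",round(s["finger_gap"],4),"F",s["wrist_force"].round(2))
    print("tool x",R[:,0].round(3),"y",R[:,1].round(3),"z",R[:,2].round(3),"j",s["joint_pos"].round(3)); return s,R
def rows(pos,yaw,n,pose=None):
    """n rows to target; yaw = world angle of tool y; returns rows and prints"""
    s=env.get_state(); R=Rt(s["orientation"]) ; P=np.array(s["tcp_pos"])
    cur=np.arctan2(R[1,1],R[0,1]); d=(yaw-cur+np.pi)%(2*np.pi)-np.pi
    # turn about tool x (down): positive turn => yaw decreases
    tr=-d/n; Rc=R.copy(); step=(np.array(pos)-P)/n; out=[]
    for i in range(n):
        sh=Rc.T@step*100; out.append([*sh.round(2).tolist(),round(tr,3)]); Rc=Rc@Rn.from_euler("x",tr).as_matrix()
    print("dyaw",d); [print(o) for o in out]
E
python3 - <<'E'
from plan import *
import pickle
show(); xr,xb=pickle.load(open("fit.pkl","rb"))
from fit import T
t=T(xr,(.1,.003,.15))[0]; print(t,xr[2])
rows(t,xr[2],20); rows(t,xr[2]+np.pi,20)
E
```

```text
t 0.9 tcp [ 0.184  -0.5448  0.2313] gap 0.0855 F [-0.29  0.14 -0.01]
tool x [ 0. -0. -1.] y [ 0.32  -0.947  0.   ] z [-0.947 -0.32   0.   ] j [-1.385  0.313  0.046  1.304 -0.     1.431]
[0.59132403 0.23492408 0.15      ] 0.24759892423551297
dyaw 1.4926109057471866
[0.41, -3.04, -3.18, np.float64(-0.075)]
[0.41, -2.8, -3.4, np.float64(-0.075)]
[0.41, -2.54, -3.59, np.float64(-0.075)]
[0.41, -2.26, -3.77, np.float64(-0.075)]
[0.41, -1.97, -3.93, np.float64(-0.075)]
[0.41, -1.67, -4.07, np.float64(-0.075)]
[0.41, -1.37, -4.18, np.float64(-0.075)]
[0.41, -1.05, -4.27, np.float64(-0.075)]
[0.41, -0.73, -4.34, np.float64(-0.075)]
[0.41, -0.4, -4.38, np.float64(-0.075)]
[0.41, -0.08, -4.4, np.float64(-0.075)]
[0.41, 0.25, -4.39, np.float64(-0.075)]
[0.41, 0.58, -4.36, np.float64(-0.075)]
[0.41, 0.9, -4.31, np.float64(-0.075)]
[0.41, 1.22, -4.23, np.float64(-0.075)]
[0.41, 1.53, -4.12, np.float64(-0.075)]
[0.41, 1.84, -4.0, np.float64(-0.075)]
[0.41, 2.13, -3.85, np.float64(-0.075)]
[0.41, 2.41, -3.68, np.float64(-0.075)]
[0.41, 2.68, -3.49, np.float64(-0.075)]
dyaw -1.6489817478426065
[0.41, -3.04, -3.18, np.float64(0.082)]
[0.41, -3.29, -2.92, np.float64(0.082)]
[0.41, -3.52, -2.63, np.float64(0.082)]
[0.41, -3.73, -2.34, np.float64(0.082)]
[0.41, -3.91, -2.02, np.float64(0.082)]
[0.41, -4.06, -1.69, np.float64(0.082)]
[0.41, -4.19, -1.35, np.float64(0.082)]
[0.41, -4.28, -1.0, np.float64(0.082)]
[0.41, -4.35, -0.65, np.float64(0.082)]
[0.41, -4.39, -0.29, np.float64(0.082)]
[0.41, -4.4, 0.08, np.float64(0.082)]
[0.41, -4.38, 0.44, np.float64(0.082)]
[0.41, -4.33, 0.8, np.float64(0.082)]
[0.41, -4.25, 1.15, np.float64(0.082)]
[0.41, -4.14, 1.5, np.float64(0.082)]
[0.41, -4.0, 1.83, np.float64(0.082)]
[0.41, -3.83, 2.16, np.float64(0.082)]
[0.41, -3.64, 2.46, np.float64(0.082)]
[0.41, -3.43, 2.76, np.float64(0.082)]
[0.41, -3.19, 3.03, np.float64(0.082)]
```

Call:
{"fn": "servo_tool", "kwargs": {"moves": [[0, -3.04, -3.18, -0.075, -1], [0, -2.8, -3.4, -0.075, -1], [0, -2.54, -3.59, -0.075, -1], [0, -2.26, -3.77, -0.075, -1], [0, -1.97, -3.93, -0.075, -1], [0, -1.67, -4.07, -0.075, -1], [0, -1.37, -4.18, -0.075, -1], [0, -1.05, -4.27, -0.075, -1], [0, -0.73, -4.34, -0.075, -1], [0, -0.4, -4.38, -0.075, -1]], "grip_force": 25}}

```text
clock: 2.15
tcp_pos: [0.3876, -0.1533, 0.2316]
orientation: [0.363, 0.607, 0.363, -0.607]
wrist_force: [0.1, -0.9, 0.4]
finger_gap: 0.0855
```

Call:
{"fn": "servo_tool", "kwargs": {"moves": [[0.3, -0.08, -4.4, -0.075, -1], [0.3, 0.25, -4.39, -0.075, -1], [0.5, 0.58, -4.36, -0.075, -1], [0.8, 0.9, -4.31, -0.075, -1], [1.0, 1.22, -4.23, -0.075, -1], [1.0, 1.53, -4.12, -0.075, -1], [1.0, 1.84, -4.0, -0.075, -1], [1.0, 2.13, -3.85, -0.075, -1], [1.0, 2.41, -3.68, -0.075, -1], [1.0, 2.68, -3.49, -0.075, -1]]}}

```text
clock: 3.4
tcp_pos: [0.5893, 0.2379, 0.1519]
orientation: [0.56, 0.432, 0.56, -0.432]
wrist_force: [1.2, 0.1, -0.1]
finger_gap: 0.0854
```

```bash
python3 - <<'E'
from plan import *
import pickle
show(); xr,xb=pickle.load(open("fit.pkl","rb"))
from fit import T
rows(T(xr,(.1,.003,.12))[0],xr[2],1); rows(T(xr,(.1,.003,.036))[0],xr[2],5)
p=optics.read_camera("top"); cv2.imwrite("pics/top1.png",p["pixels"][100:300,100:420].repeat(2,0).repeat(2,1))
E
```

```text
t 3.4 tcp [0.5893 0.2379 0.1519] gap 0.0854 F [ 1.22  0.1  -0.09]
tool x [ 0. -0. -1.] y [0.967 0.255 0.   ] z [ 0.255 -0.967  0.   ] j [ 0.258  0.461  0.069  1.179 -0.     1.571]
dyaw -0.010020436827053114
[3.19, 0.12, 0.34, np.float64(0.01)]
dyaw -0.010020436827053114
[2.32, 0.02, 0.07, np.float64(0.002)]
[2.32, 0.02, 0.07, np.float64(0.002)]
[2.32, 0.02, 0.07, np.float64(0.002)]
[2.32, 0.02, 0.07, np.float64(0.002)]
[2.32, 0.02, 0.07, np.float64(0.002)]
```

View pics/top1.png

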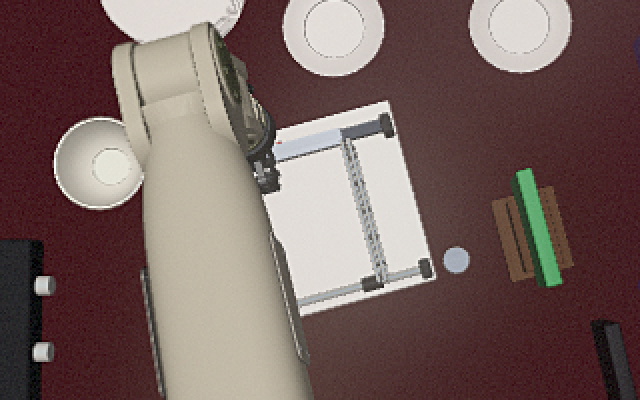

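Call:
{"fn": "servo_tool", "kwargs": {"moves": [[2.0, 0.02, 0.06, 0.005, -1], [2.0, 0.02, 0.06, 0.005, -1], [2.0, 0.02, 0.06, 0, -1], [2.0, 0.02, 0.06, 0, -1], [2.0, 0.02, 0.06, 0, -1], [1.6, 0.02, 0.05, 0, -1], [0, 0, 0, 0, -1], [0, 0, 0, 0, -1], [0, 0, 0, 0, -1], [0, 0, 0, 0, -1]]}}

```text
clock: 4.7
tcp_pos: [0.5912, 0.2336, 0.0371]
orientation: [0.558, 0.435, 0.557, -0.435]
wrist_force: [0.1, -0.4, -0.3]
finger_gap: 0.0854
```

```bash
python3 - <<'E'
from plan import *
import pickle
s,R=show(); xr,xb=pickle.load(open("fit.pkl","rb"))
c,sn=np.cos(xr[2]),np.sin(xr[2]); d=s["tcp_pos"][:2]-xr[:2]; print("rack xy",c*d[0]+sn*d[1],-sn*d[0]+c*d[1], np.arctan2(R[1,1],R[0,1])-xr[2])
p=optics.read_camera("top"); cv2.imwrite("pics/top2.png",cv2.resize(p["pixels"][130:230,170:330],None,fx=4.5,fy=4.5,interpolation=cv2.INTER_CUBIC))
p=optics.read_camera("side"); cv2.imwrite("pics/side2.png",cv2.resize(p["pixels"][150:300,205:395],None,fx=4,fy=4,interpolation=cv2.INTER_CUBIC))
E
```

```text
t 4.7 tcp [0.5912 0.2336 0.0371] gap 0.0854 F [ 0.07 -0.41 -0.29]
tool x [ 0.001  0.    -1.   ] y [0.97  0.243 0.001] z [ 0.243 -0.97   0.   ] j [ 0.25   0.543 -0.095  0.931 -0.     1.576]
rack xy 0.09955184955015255 0.001698106081969259 -0.0025225333306594377
```

View pics/top2.png

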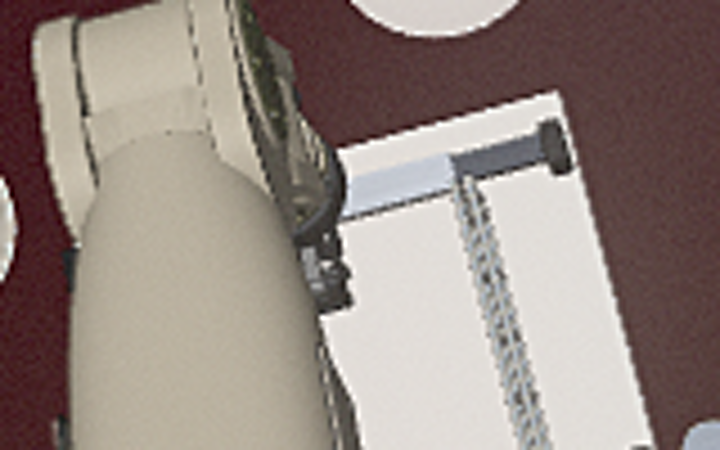

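View pics/side2.png

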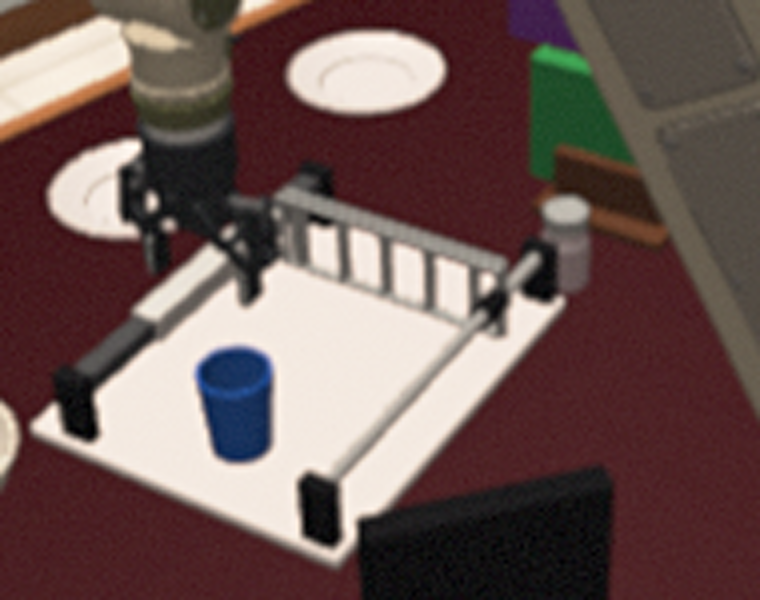

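Call:
{"fn": "servo_tool", "kwargs": {"moves": [[0, 0, -0.1, 0, 1], [0, 0, 0, 0, 1], [0, 0, 0, 0, 1], [0, 0, 0, 0, 1], [0, 0, 0, 0, 1], [0, 0, 0, 0, 1], [0, 0, 0, 0, 1], [0, 0, 0, 0, 1], [0, 0, 0, 0, 1], [0, 0, 0, 0, 1]], "grip_force": 30}}

```text
clock: 6.05
tcp_pos: [0.592, 0.2348, 0.037]
orientation: [0.558, 0.436, 0.557, -0.434]
wrist_force: [4.9, 1.6, 1.6]
finger_gap: 0.0234
```

Call:
{"fn": "servo_tool", "kwargs": {"moves": [[0, 0.05, -0.03, 0, 1], [0, 0, -0.03, 0, 1], [0, 0, -0.03, 0, 1], [0, 0, -0.03, 0, 1], [0, 0, -0.03, 0, 1], [0, 0, 0, 0, 1], [0, 0, 0, 0, 1], [0, 0, 0, 0, 1], [0, 0, 0, 0, 1], [0, 0, 0, 0, 1]]}}

```text
clock: 7.3
tcp_pos: [0.5919, 0.2349, 0.037]
orientation: [0.558, 0.436, 0.556, -0.435]
wrist_force: [6.8, -4.3, 4.1]
finger_gap: 0.0236
```

```bash
cat > st.py <<'E'
from plan import *
import pickle
from workcell import env
xr,xb=pickle.load(open("fit.pkl","rb"))
def rk(v): 
    c,s=np.cos(xr[2]),np.sin(xr[2]); return np.round([c*v[0]+s*v[1],-s*v[0]+c*v[1],v[2]],4)
s=env.get_state(); print("t",s["clock"],"rack tcp mm",rk(np.r_[s["tcp_pos"][:2]-xr[:2],s["tcp_pos"][2]])*1e3,"F rack",rk(s["wrist_force"]),"M",rk(s["ft_torque"]),"gap",s["finger_gap"])
E
python3 st.py
```

```text
t 7.3 rack tcp mm [100.6   2.8  37. ] F rack [ 5.4853 -5.8576  4.1212] M [-0.7131 -0.8337  0.2415] gap 0.0235878554413734
```

Call:
{"fn": "servo_tool", "kwargs": {"moves": [[0, 0, -0.02, 0, 1], [0, 0, -0.02, 0, 1], [0, 0, -0.02, 0, 1], [0, 0, -0.02, 0, 1], [0, 0, -0.02, 0, 1], [0, 0, -0.02, 0, 1], [0, 0, -0.02, 0, 1], [0, 0, 0, 0, 1], [0, 0, 0, 0, 1], [0, 0, 0, 0, 1]]}}

```text
clock: 8.55
tcp_pos: [0.5917, 0.2356, 0.0369]
orientation: [0.558, 0.435, 0.556, -0.436]
wrist_force: [6.4, -5.2, 3.7]
finger_gap: 0.0236
```

```bash
python3 st.py
```

```text
t 8.55 rack tcp mm [100.6   3.5  36.9] F rack [ 4.9541 -6.5765  3.6877] M [-1.1444 -0.8026  0.2759] gap 0.023644952615905747
```

Call:
{"fn": "servo_tool", "kwargs": {"moves": [[0, 0, -0.02, 0, 1], [0, 0, -0.02, 0, 1], [0, 0, -0.02, 0, 1], [0, 0, -0.02, 0, 1], [0, 0, -0.02, 0, 1], [0, 0, -0.02, 0, 1], [0, 0, -0.02, 0, 1], [0, 0, 0, 0, 1], [0, 0, 0, 0, 1], [0, 0, 0, 0, 1]]}}

```text
clock: 9.8
tcp_pos: [0.5914, 0.237, 0.0369]
orientation: [0.558, 0.435, 0.556, -0.436]
wrist_force: [6.7, -5.0, 2.8]
finger_gap: 0.0233
```

```bash
python3 st.py
```

```text
t 9.8 rack tcp mm [100.5   5.   36.9] F rack [ 5.2715 -6.4417  2.8073] M [-1.0818 -0.8194  0.2423] gap 0.02325220774126497
```

Call:
{"fn": "servo_tool", "kwargs": {"moves": [[0, 0, -0.05, 0, 1], [0, 0, -0.05, 0, 1], [0, 0, -0.05, 0, 1], [0, 0, -0.05, 0, 1], [0, 0, -0.05, 0, 1], [0, 0, -0.05, 0, 1], [0, 0, -0.05, 0, 1], [0, 0, -0.05, 0, 1], [0, 0, -0.05, 0, 1], [0, 0, -0.05, 0, 1]]}}

```text
clock: 11.05
tcp_pos: [0.5906, 0.2402, 0.0369]
orientation: [0.559, 0.435, 0.555, -0.437]
wrist_force: [5.9, -11.0, 3.7]
finger_gap: 0.0236
```

```bash
python3 st.py
```

```text
t 11.05 rack tcp mm [100.5   8.3  36.9] F rack [  3.003  -12.0994   3.7415] M [-1.8472 -0.7922  0.2622] gap 0.023598419335985044
```

Call:
{"fn": "servo_tool", "kwargs": {"moves": [[0, 0, -0.02, 0, 1], [0, 0, -0.02, 0, 1], [0, 0, -0.02, 0, 1], [0, 0, -0.02, 0, 1], [0, 0, -0.02, 0, 1], [0, 0, 0, 0, 1], [0, 0, 0, 0, 1], [0, 0, 0, 0, 1], [0, 0, 0, 0, 1], [0, 0, 0, 0, 1]]}}

```text
clock: 12.3
tcp_pos: [0.5899, 0.2429, 0.0369]
orientation: [0.558, 0.435, 0.556, -0.436]
wrist_force: [6.5, -5.6, 4.6]
finger_gap: 0.0239
```

```bash
python3 st.py; python3 - <<'E'
from h import *
p=optics.read_camera("top"); cv2.imwrite("pics/top3.png",cv2.resize(p["pixels"][130:230,170:330],None,fx=4.5,fy=4.5,interpolation=cv2.INTER_CUBIC))
E
```

```text
t 12.3 rack tcp mm [100.5  11.1  36.9] F rack [ 4.9408 -7.0753  4.6125] M [-0.9888 -0.7822  0.1588] gap 0.023925968897576238
```

View pics/top3.png

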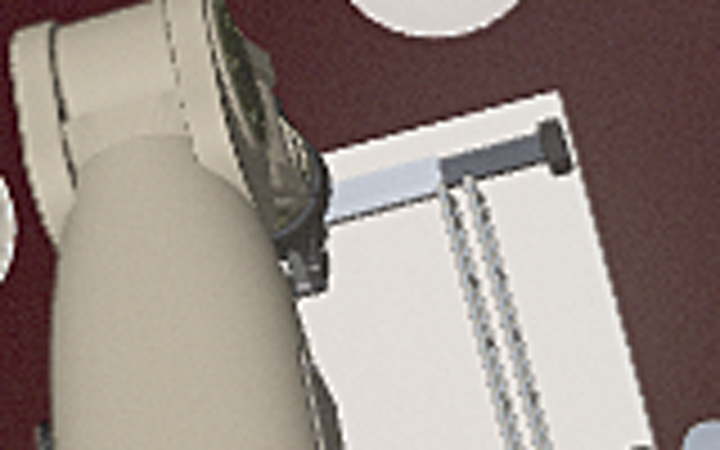

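Call:
{"fn": "servo_tool", "kwargs": {"moves": [[0, 0, -0.08, 0, 1], [0, 0, -0.08, 0, 1], [0, 0, -0.08, 0, 1], [0, 0, -0.08, 0, 1], [0, 0, -0.08, 0, 1], [0, 0, -0.08, 0, 1], [0, 0, -0.08, 0, 1], [0, 0, -0.08, 0, 1], [0, 0, -0.08, 0, 1], [0, 0, -0.08, 0, 1]]}}

```text
clock: 13.6
tcp_pos: [0.5879, 0.2506, 0.0369]
orientation: [0.558, 0.435, 0.556, -0.436]
wrist_force: [6.1, -5.4, 4.0]
finger_gap: 0.0236
```

```bash
python3 st.py
```

```text
t 13.6 rack tcp mm [100.5  19.   36.9] F rack [ 4.5745 -6.6983  3.9732] M [-1.1401 -0.8189  0.1251] gap 0.023627281111676158
```

Call:
{"fn": "servo_tool", "kwargs": {"moves": [[0, 0, -0.02, 0, 1], [0, 0, -0.02, 0, 1], [0, 0, -0.02, 0, 1], [0, 0, -0.02, 0, 1], [0, 0, -0.02, 0, 1], [0, 0, -0.02, 0, 1], [0, 0, -0.02, 0, 1], [0, 0, -0.02, 0, 1], [0, 0, -0.02, 0, 1], [0, 0, -0.02, 0, 1]]}}

```text
clock: 14.85
tcp_pos: [0.5874, 0.2525, 0.0369]
orientation: [0.558, 0.435, 0.556, -0.436]
wrist_force: [5.6, -5.2, 3.8]
finger_gap: 0.0239
```

```bash
python3 st.py
```

```text
t 14.85 rack tcp mm [100.5  21.   36.9] F rack [ 4.1171 -6.4011  3.7975] M [-0.9836 -0.8197  0.1863] gap 0.023883968036764378
```

Call:
{"fn": "servo_tool", "kwargs": {"moves": [[0, 0, -0.02, 0, 1], [0, 0, -0.02, 0, 1], [0, 0, -0.02, 0, 1], [0, 0, -0.02, 0, 1], [0, 0, -0.02, 0, 1], [0, 0, -0.02, 0, 1], [0, 0, -0.02, 0, 1], [0, 0, -0.02, 0, 1], [0, 0, -0.02, 0, 1], [0, 0, -0.02, 0, 1]]}}

```text
clock: 16.1
tcp_pos: [0.5869, 0.2544, 0.0369]
orientation: [0.558, 0.435, 0.556, -0.436]
wrist_force: [6.3, -4.2, 3.6]
finger_gap: 0.0237
```

```bash
python3 st.py
```

```text
t 16.1 rack tcp mm [100.5  23.   36.9] F rack [ 5.0247 -5.6434  3.5824] M [-1.0052 -0.7716  0.1233] gap 0.023669589254396828
```

Call:
{"fn": "servo_tool", "kwargs": {"moves": [[0, 0, -0.02, 0, 1], [0, 0, -0.02, 0, 1], [0, 0, -0.02, 0, 1], [0, 0, -0.02, 0, 1], [0, 0, -0.02, 0, 1], [0, 0, -0.02, 0, 1], [0, 0, -0.02, 0, 1], [0, 0, -0.02, 0, 1], [0, 0, -0.02, 0, 1], [0, 0, -0.02, 0, 1]]}}

```text
clock: 17.35
tcp_pos: [0.5865, 0.2564, 0.0369]
orientation: [0.558, 0.435, 0.556, -0.436]
wrist_force: [5.9, -5.3, 4.3]
finger_gap: 0.0234
```

```bash
python3 st.py
```

```text
t 17.35 rack tcp mm [100.6  25.   36.9] F rack [ 4.4569 -6.616   4.2663] M [-0.9734 -0.8261  0.1445] gap 0.02340289900105107
```

Call:
{"fn": "servo_tool", "kwargs": {"moves": [[0, 0, -0.02, 0, 1], [0, 0, -0.02, 0, 1], [0, 0, -0.02, 0, 1], [0, 0, -0.02, 0, 1], [0, 0, -0.02, 0, 1], [0, 0, -0.02, 0, 1], [0, 0, -0.02, 0, 1], [0, 0, -0.02, 0, 1], [0, 0, -0.02, 0, 1], [0, 0, -0.02, 0, 1]]}}

```text
clock: 18.6
tcp_pos: [0.586, 0.2583, 0.0369]
orientation: [0.558, 0.435, 0.556, -0.436]
wrist_force: [5.4, -4.9, 4.2]
finger_gap: 0.0236
```

```bash
python3 st.py
```

```text
t 18.6 rack tcp mm [100.5  27.   36.9] F rack [ 4.0335 -6.0846  4.1595] M [-0.9576 -0.7836  0.1558] gap 0.023649527504001316
```

Call:
{"fn": "servo_tool", "kwargs": {"moves": [[0, 0, -0.02, 0, 1], [0, 0, -0.02, 0, 1], [0, 0, -0.02, 0, 1], [0, 0, -0.02, 0, 1], [0, 0, -0.02, 0, 1], [0, 0, -0.02, 0, 1], [0, 0, -0.02, 0, 1], [0, 0, -0.02, 0, 1], [0, 0, -0.02, 0, 1], [0, 0, -0.02, 0, 1]]}}

```text
clock: 19.85
tcp_pos: [0.5855, 0.2603, 0.0369]
orientation: [0.558, 0.435, 0.556, -0.436]
wrist_force: [6.1, -4.9, 4.7]
finger_gap: 0.0237
```

Call:
{"fn": "servo_tool", "kwargs": {"moves": [[0, 0, -0.02, 0, 1], [0, 0, -0.02, 0, 1], [0, 0, -0.02, 0, 1], [0, 0, -0.02, 0, 1], [0, 0, -0.02, 0, 1], [0, 0, -0.02, 0, 1], [0, 0, -0.02, 0, 1], [0, 0, -0.02, 0, 1], [0, 0, -0.02, 0, 1], [0, 0, -0.02, 0, 1]]}}

```text
clock: 21.1
tcp_pos: [0.585, 0.2623, 0.0369]
orientation: [0.558, 0.435, 0.556, -0.436]
wrist_force: [5.1, -4.4, 3.6]
finger_gap: 0.0237
```

Call:
{"fn": "servo_tool", "kwargs": {"moves": [[0, 0, -0.02, 0, 1], [0, 0, -0.02, 0, 1], [0, 0, -0.02, 0, 1], [0, 0, -0.02, 0, 1], [0, 0, -0.02, 0, 1], [0, 0, -0.02, 0, 1], [0, 0, -0.02, 0, 1], [0, 0, -0.02, 0, 1], [0, 0, -0.02, 0, 1], [0, 0, -0.02, 0, 1]]}}

```text
clock: 22.35
tcp_pos: [0.5843, 0.265, 0.0369]
orientation: [0.558, 0.436, 0.556, -0.435]
wrist_force: [5.4, -1.1, 4.4]
finger_gap: 0.0232
```

Call:
{"fn": "servo_tool", "kwargs": {"moves": [[0, 0, -0.02, 0, 1], [0, 0, -0.02, 0, 1], [0, 0, -0.02, 0, 1], [0, 0, -0.02, 0, 1], [0, 0, -0.02, 0, 1], [0, 0, 0, 0, 1], [0, 0, 0, 0, 1], [0, 0, 0, 0, 1], [0, 0, 0, 0, 1], [0, 0, 0, 0, 1]]}}

```text
clock: 23.6
tcp_pos: [0.5838, 0.2668, 0.0369]
orientation: [0.558, 0.436, 0.557, -0.435]
wrist_force: [4.9, -0.8, 4.2]
finger_gap: 0.0237
```

```bash
python3 st.py; python3 - <<'E'
from h import *
p=optics.read_camera("top"); cv2.imwrite("pics/top4.png",cv2.resize(p["pixels"][130:230,170:330],None,fx=4.5,fy=4.5,interpolation=cv2.INTER_CUBIC))
E
```

```text
t 23.6 rack tcp mm [100.5  35.7  36.9] F rack [ 4.5508 -2.0223  4.1956] M [-0.2981 -0.9157  0.0406] gap 0.02372602370946836
```

View pics/top4.png

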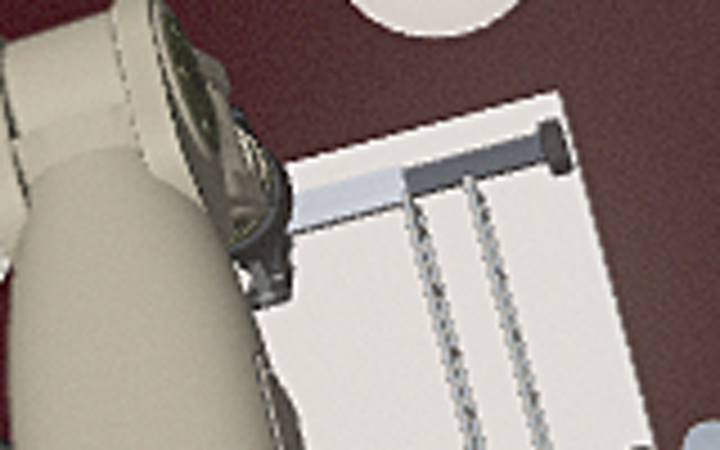

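Call:
{"fn": "servo_tool", "kwargs": {"moves": [[0, 0, -0.02, 0, 1], [0, 0, -0.02, 0, 1], [0, 0, -0.02, 0, 1], [0, 0, -0.02, 0, 1], [0, 0, -0.02, 0, 1], [0, 0, 0, 0, 1], [0, 0, 0, 0, 1], [0, 0, 0, 0, 1], [0, 0, 0, 0, 1], [0, 0, 0, 0, 1]]}}

```text
clock: 24.9
tcp_pos: [0.5834, 0.2682, 0.0369]
orientation: [0.558, 0.436, 0.557, -0.435]
wrist_force: [5.0, 0.5, 5.2]
finger_gap: 0.0236
```

```bash
python3 st.py; python3 - <<'E'
from h import *
p=optics.read_camera("top"); cv2.imwrite("pics/top5.png",cv2.resize(p["pixels"][150:200,220:300],None,fx=8,fy=8,interpolation=cv2.INTER_CUBIC))
E
```

```text
t 24.9 rack tcp mm [100.5  37.2  36.9] F rack [ 4.9845 -0.7304  5.2402] M [-0.0785 -0.9217 -0.0223] gap 0.02360209041526462
```

View pics/top5.png

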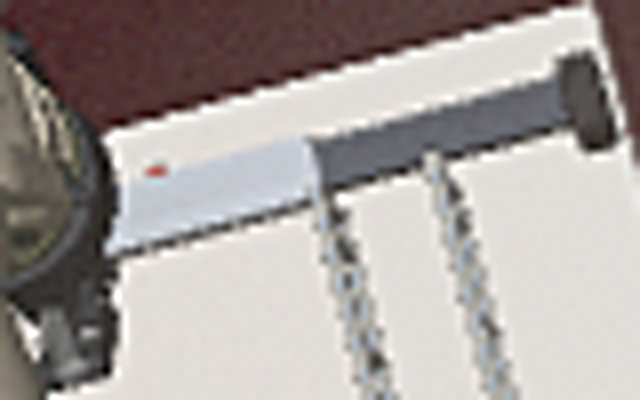

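Call:
{"fn": "servo_tool", "kwargs": {"moves": [[0, 0, -0.02, 0, 1], [0, 0, -0.02, 0, 1], [0, 0, -0.02, 0, 1], [0, 0, -0.02, 0, 1], [0, 0, -0.02, 0, 1], [0, 0, -0.02, 0, 1], [0, 0, -0.02, 0, 1], [0, 0, 0, 0, 1], [0, 0, 0, 0, 1], [0, 0, 0, 0, 1]]}}

```text
clock: 26.2
tcp_pos: [0.5833, 0.2686, 0.0369]
orientation: [0.558, 0.436, 0.556, -0.435]
wrist_force: [5.3, -1.6, 4.0]
finger_gap: 0.0236
```

```bash
python3 st.py; python3 - <<'E'
from h import *
p=optics.read_camera("top"); cv2.imwrite("pics/top6.png",cv2.resize(p["pixels"][150:200,220:300],None,fx=8,fy=8,interpolation=cv2.INTER_CUBIC))
E
```

```text
t 26.2 rack tcp mm [100.5  37.6  36.9] F rack [ 4.7043 -2.8421  4.0307] M [-0.5602 -0.8653  0.1013] gap 0.023553821136060974
```

View pics/top6.png

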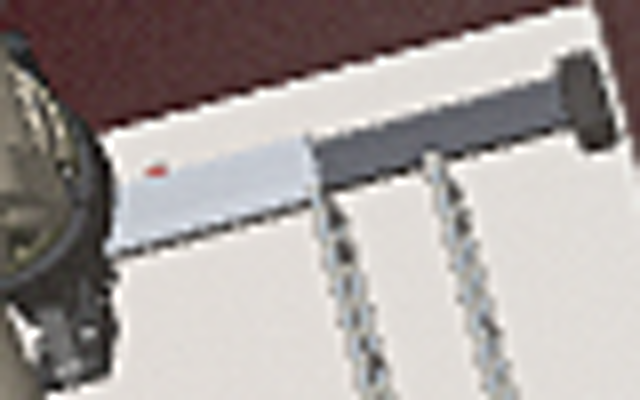

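Call:
{"fn": "servo_tool", "kwargs": {"moves": [[0, 0, -0.02, 0, 1], [0, 0, -0.02, 0, 1], [0, 0, -0.02, 0, 1], [0, 0, -0.02, 0, 1], [0, 0, -0.02, 0, 1], [0, 0, 0, 0, 1], [0, 0, 0, 0, 1], [0, 0, 0, 0, 1], [0, 0, 0, 0, 1], [0, 0, 0, 0, 1]]}}

```text
clock: 27.5
tcp_pos: [0.5831, 0.2695, 0.0369]
orientation: [0.558, 0.436, 0.556, -0.435]
wrist_force: [5.8, -1.5, 5.2]
finger_gap: 0.024
```

```bash
python3 st.py
```

```text
t 27.5 rack tcp mm [100.5  38.5  36.9] F rack [ 5.2867 -2.8897  5.226 ] M [-0.5966 -0.8632  0.0783] gap 0.023984433175484772
```

Call:
{"fn": "servo_tool", "kwargs": {"moves": [[0, 0, 0.05, 0, 1], [0, 0, 0, 0, 0], [0, 0, 0, 0, -1], [0, 0, 0, 0, -1], [0, 0, 0, 0, -1], [0, 0, 0, 0, -1], [-1, 0, 0, 0, -1], [-3, 0, 0, 0, -1], [-5, 0, 0, 0, -1], [-5, 0, 0, 0, -1]]}}

```text
clock: 28.75
tcp_pos: [0.582, 0.2695, 0.1783]
orientation: [0.557, 0.435, 0.557, -0.435]
wrist_force: [0.5, -0.8, -0.1]
finger_gap: 0.0854
```

```bash
python3 st.py; python3 - <<'E'
from plan import *
from h import *
import pickle
p=optics.read_camera("top"); cv2.imwrite("pics/top7.png",cv2.resize(p["pixels"][150:250,220:400],None,fx=4.4,fy=4.4,interpolation=cv2.INTER_CUBIC))
b=[(d["location"],d["conf"]) for d in models.pinpoint("button_tip",p)]; print(b)
b=[(d["location"],d["conf"]) for d in models.pinpoint("moving_fence",p)]; print(b)
pickle.dump(p,open("top7.pkl","wb"))
xr,xb=pickle.load(open("fit.pkl","rb"))
show(); rows([xb[0],xb[1],.235],xb[2],13)
E
```

```text
t 28.75 rack tcp mm [ 99.4  38.8 178.3] F rack [ 0.329  -0.8998 -0.0951] M [ 0.0151 -0.0497 -0.0027] gap 0.08538499520376913
[]
[([270.3, 203.0], 0.62)]
t 28.9 tcp [0.5845 0.2704 0.1811] gap 0.0856 F [-0.14 -0.65 -0.81]
tool x [ 0.008  0.002 -1.   ] y [0.97  0.243 0.008] z [ 0.243 -0.97  -0.   ] j [ 0.309  0.458  0.137  1.241 -0.     1.635]
dyaw -0.007132993269440835
[-0.43, -1.64, 2.86, np.float64(0.001)]
[-0.43, -1.64, 2.86, np.float64(0.001)]
[-0.43, -1.64, 2.86, np.float64(0.001)]
[-0.43, -1.64, 2.86, np.float64(0.001)]
[-0.43, -1.64, 2.86, np.float64(0.001)]
[-0.43, -1.64, 2.86, np.float64(0.001)]
[-0.43, -1.63, 2.86, np.float64(0.001)]
[-0.43, -1.63, 2.86, np.float64(0.001)]
[-0.43, -1.63, 2.86, np.float64(0.001)]
[-0.43, -1.63, 2.87, np.float64(0.001)]
[-0.43, -1.63, 2.87, np.float64(0.001)]
[-0.43, -1.63, 2.87, np.float64(0.001)]
[-0.43, -1.62, 2.87, np.float64(0.001)]
```

View pics/top7.png

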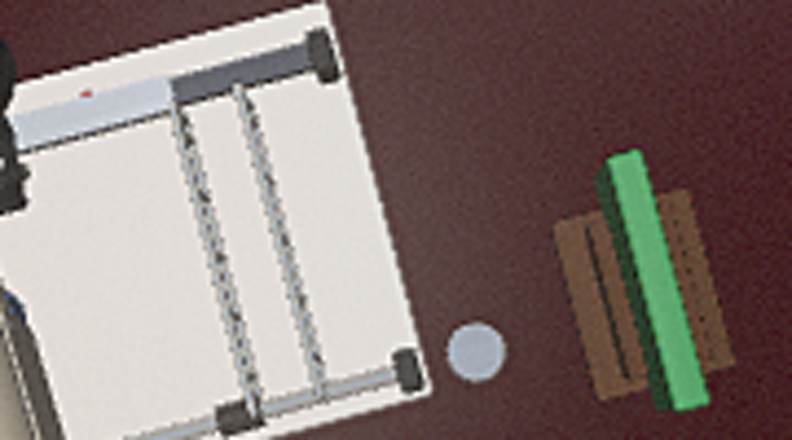

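```bash
python3 - <<'E'
from plan import *
import pickle
xr,xb=pickle.load(open("fit.pkl","rb"))
rows([xb[0],xb[1],.2],xb[2]+np.pi/2,14)
E
```

```text
dyaw 1.5636633335254553
[-0.15, -1.53, 2.65, np.float64(-0.112)]
[-0.15, -1.81, 2.47, np.float64(-0.112)]
[-0.15, -2.08, 2.25, np.float64(-0.112)]
[-0.15, -2.32, 2.0, np.float64(-0.112)]
[-0.15, -2.52, 1.73, np.float64(-0.112)]
[-0.15, -2.7, 1.44, np.float64(-0.112)]
[-0.15, -2.85, 1.13, np.float64(-0.112)]
[-0.15, -2.95, 0.81, np.float64(-0.112)]
[-0.15, -3.03, 0.47, np.float64(-0.112)]
[-0.15, -3.06, 0.13, np.float64(-0.112)]
[-0.15, -3.05, -0.21, np.float64(-0.112)]
[-0.15, -3.01, -0.55, np.float64(-0.112)]
[-0.15, -2.93, -0.88, np.float64(-0.112)]
[-0.15, -2.82, -1.2, np.float64(-0.112)]
```

Call:
{"fn": "servo_tool", "kwargs": {"moves": [[-0.15, -1.53, 2.65, -0.112, -1], [-0.15, -1.81, 2.47, -0.112, -1], [-0.15, -2.08, 2.25, -0.112, -1], [-0.15, -2.32, 2.0, -0.112, -1], [-0.15, -2.52, 1.73, -0.112, -1], [-0.15, -2.7, 1.44, -0.112, -1], [-0.15, -2.85, 1.13, -0.112, -1], [-0.15, -2.95, 0.81, -0.112, -1], [-0.15, -3.03, 0.47, -0.112, -1], [-0.15, -3.06, 0.13, -0.112, -1]]}}

```text
clock: 30.15
tcp_pos: [0.4975, -0.0257, 0.1904]
orientation: [0.703, 0.071, 0.704, -0.071]
wrist_force: [-0.4, -0.2, 0.6]
finger_gap: 0.0857
```

Call:
{"fn": "servo_tool", "kwargs": {"moves": [[-0.15, -3.05, -0.21, -0.112, -1], [-0.15, -3.01, -0.55, -0.112, -1], [-0.15, -2.93, -0.88, -0.112, -1], [-0.15, -2.82, -1.2, -0.112, -1], [0, 0, 0, 0, -1], [0, 0, 0, 0, -1], [0, 0, 0, 0, -1], [0, 0, 0, 0, -1], [0, 0, 0, 0, -1], [0, 0, 0, 0, -1]]}}

```text
clock: 31.4
tcp_pos: [0.4656, -0.1426, 0.1973]
orientation: [0.702, -0.086, 0.702, 0.086]
wrist_force: [0.7, 1.1, 0.1]
finger_gap: 0.0856
```

```bash
python3 - <<'E'
from plan import *
import pickle
xr,xb=pickle.load(open("fit.pkl","rb"))
show(); rows([xb[0],xb[1],.2],xb[2]+np.pi/2,1)
p=optics.read_camera("top"); cv2.imwrite("pics/top8.png",cv2.resize(p["pixels"][140:270,180:400],None,fx=3.6,fy=3.6,interpolation=cv2.INTER_CUBIC))
p=optics.read_camera("side"); cv2.imwrite("pics/side8.png",cv2.resize(p["pixels"][130:280,205:395],None,fx=4,fy=4,interpolation=cv2.INTER_CUBIC))
E
```

```text
t 31.4 tcp [ 0.4656 -0.1426  0.1973] gap 0.0856 F [0.7  1.06 0.07]
tool x [ 0. -0. -1.] y [-0.24   0.971 -0.   ] z [0.971 0.24  0.   ] j [-0.462  0.157 -0.24   1.173 -0.    -0.705]
dyaw -0.004664100632814527
[-0.27, 0.04, 0.14, np.float64(0.005)]
```

View pics/top8.png

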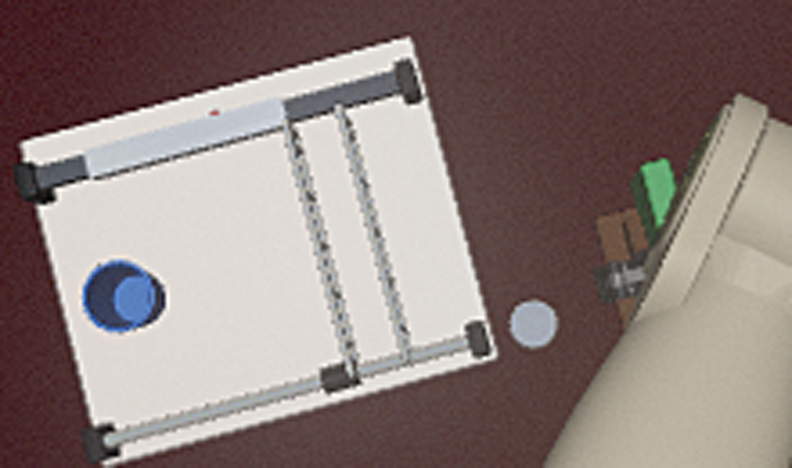

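View pics/side8.png

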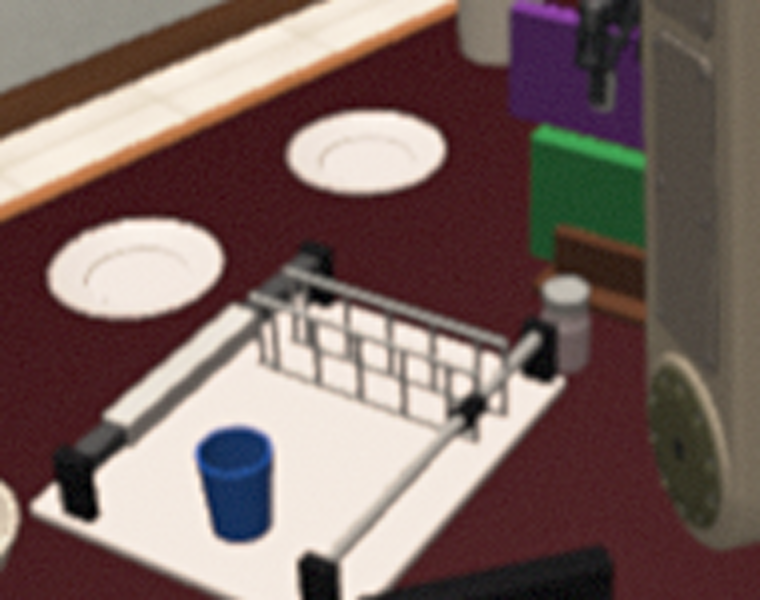

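Call:
{"fn": "servo_tool", "kwargs": {"moves": [[2, 0.04, 0.14, 0.005, -1], [2, 0, 0, 0, -1], [2, 0, 0, 0, -1], [2, 0, 0, 0, -1], [1.5, 0, 0, 0, -1], [0, 0, 0, 0, -1], [0, 0, 0, 0, 0.0], [0, 0, 0, 0, 1], [0, 0, 0, 0, 1], [0, 0, 0, 0, 1]], "grip_force": 50}}

```text
clock: 32.75
tcp_pos: [0.4673, -0.1425, 0.1029]
orientation: [0.703, -0.084, 0.702, 0.083]
wrist_force: [0.5, -0.2, 3.0]
finger_gap: 0.0233
```

Call:
{"fn": "servo_tool", "kwargs": {"moves": [[0, 0, 0, 0, 1], [0, 0, 0, 0, 1], [0, 0, 0, 0, 1], [-0.3, 0, 0, 0, 1], [-0.3, 0, 0, 0, 1], [-0.3, 0, 0, 0, 1], [-0.3, 0, 0, 0, 1], [-0.3, 0, 0, 0, 1], [0, 0, 0, 0, 1], [0, 0, 0, 0, 1]]}}

```text
clock: 34.0
tcp_pos: [0.4668, -0.1421, 0.1173]
orientation: [0.702, -0.084, 0.702, 0.084]
wrist_force: [0.1, 0.4, -3.9]
finger_gap: 0.0234
```

```bash
python3 - <<'E'
from plan import *
import pickle
xr,xb=pickle.load(open("fit.pkl","rb"))
show(); print(env.get_state()["ft_torque"])
p=optics.read_camera("top"); cv2.imwrite("pics/top9.png",cv2.resize(p["pixels"][140:270,180:400],None,fx=3.6,fy=3.6,interpolation=cv2.INTER_CUBIC))
o=pickle.load(open("top0.pkl","rb"))
for q in(o,p):
    c=q["pixels"][164:178,232:247].astype(int); r=c[...,2]-(c[...,0]+c[...,1])//2; print((r>25).sum(),r[r>25].sum(),np.argwhere(r>25).mean(0))
q=optics.read_camera("side"); cv2.imwrite("pics/side9.png",cv2.resize(q["pixels"][130:280,205:395],None,fx=4,fy=4,interpolation=cv2.INTER_CUBIC))
E
```

```text
t 34.0 tcp [ 0.4668 -0.1421  0.1173] gap 0.0234 F [ 0.15  0.38 -3.88]
tool x [ 0. -0. -1.] y [-0.235  0.972 -0.   ] z [0.972 0.235 0.   ] j [-0.46   0.214 -0.376  0.98  -0.    -0.697]
[-0.02977613 -0.01612198 -0.01834244]
12 482 [2.         3.58333333]
14 541 [1.71428571 3.78571429]
```

View pics/top9.png

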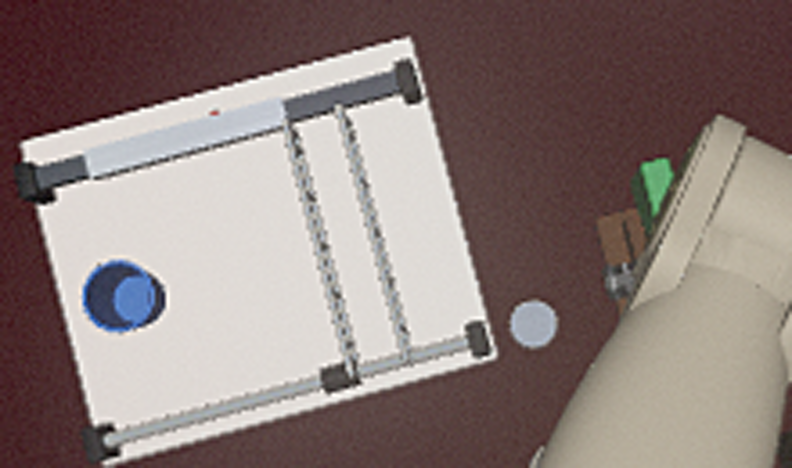

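View pics/side9.png

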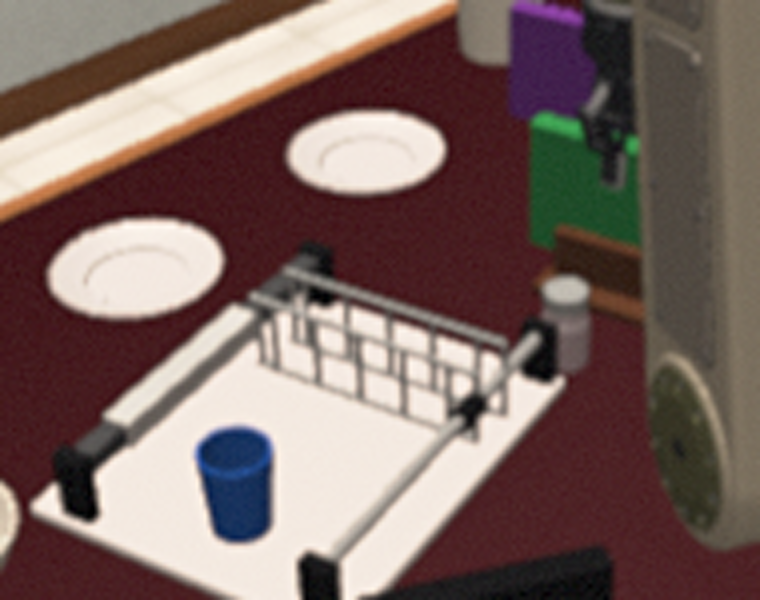

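```bash
python3 - <<'E'
from plan import *
import pickle
from fit import T
xr,xb=pickle.load(open("fit.pkl","rb"))
p=optics.read_camera("top")
im=cv2.resize(p["pixels"][150:250,230:330],None,fx=6,fy=6,interpolation=cv2.INTER_CUBIC)
def line(a,b,col):
    z=((proj(p,T(xr,[a,b]))-[230,150]+.5)*6-.5).round().astype(int); cv2.line(im,z[0].tolist(),z[1].tolist(),col,1)
for y in(-.100,-.0605): line((-.125,y,.087),(.088,y,.087),(0,0,255))
line((-.015-.085,-.08-.0,.142),(-.015+.085,-.08,.142),(0,160,0))
cv2.imwrite("pics/ov.png",im)
g=T(xr,(-.015,-.08,.225))[0]; print(g)
s=env.get_state(); rows([*s["tcp_pos"][:2],.225],xr[2]+np.pi/2,1); rows(g,xr[2]+np.pi/2,12)
E
```

```text
[0.50017249 0.12627144 0.225     ]
dyaw 0.010388335404832638
[-10.78, 0.0, -0.0, np.float64(-0.01)]
dyaw 0.010388335404832638
[-0.9, 2.11, 0.8, np.float64(-0.001)]
[-0.9, 2.11, 0.8, np.float64(-0.001)]
[-0.9, 2.11, 0.8, np.float64(-0.001)]
[-0.9, 2.11, 0.8, np.float64(-0.001)]
[-0.9, 2.11, 0.8, np.float64(-0.001)]
[-0.9, 2.1, 0.81, np.float64(-0.001)]
[-0.9, 2.1, 0.81, np.float64(-0.001)]
[-0.9, 2.1, 0.81, np.float64(-0.001)]
[-0.9, 2.1, 0.81, np.float64(-0.001)]
[-0.9, 2.1, 0.81, np.float64(-0.001)]
[-0.9, 2.1, 0.81, np.float64(-0.001)]
[-0.9, 2.1, 0.82, np.float64(-0.001)]
```

View pics/ov.png

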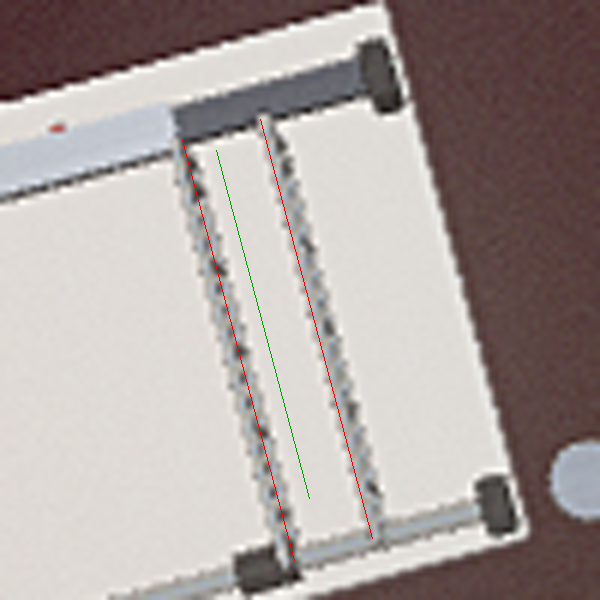

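Call:
{"fn": "servo_tool", "kwargs": {"moves": [[-2, 0, 0, -0.01, 1], [-2, 0, 0, 0, 1], [-2.3, 0, 0, 0, 1], [-2.3, 0, 0, 0, 1], [-2.2, 0.5, 0.2, 0, 1], [0, 1.5, 0.6, 0, 1], [0, 2.5, 1, 0, 1], [0, 2.5, 1, 0, 1], [0, 2.5, 1, 0, 1], [0, 2.5, 1, 0, 1]]}}

```text
clock: 35.4
tcp_pos: [0.4832, -0.0121, 0.2238]
orientation: [0.701, -0.087, 0.702, 0.088]
wrist_force: [0.6, 0.6, -3.4]
finger_gap: 0.0234
```

Call:
{"fn": "servo_tool", "kwargs": {"moves": [[0, 2.5, 0.95, 0, 1], [0, 2.5, 0.95, 0, 1], [0, 2.5, 0.95, 0, 1], [0, 2.5, 0.95, 0, 1], [0, 2, 0.7, 0, 1], [0, 1.2, 0.4, 0, 1], [0, 0.5, 0.2, 0, 1], [0, 0, 0, 0, 1], [0, 0, 0, 0, 1], [0, 0, 0, 0, 1]]}}

```text
clock: 36.65
tcp_pos: [0.5, 0.1307, 0.2253]
orientation: [0.702, -0.087, 0.702, 0.087]
wrist_force: [0.6, 0.5, -3.0]
finger_gap: 0.0236
```

```bash
python3 st.py; python3 - <<'E'
from plan import *
import pickle
from fit import T
xr,xb=pickle.load(open("fit.pkl","rb"))
show(); g=T(xr,(-.015,-.0795,.225))[0]; rows(g,xr[2]+np.pi/2,1)
p=optics.read_camera("top"); cv2.imwrite("pics/top10.png",cv2.resize(p["pixels"][130:260,180:400],None,fx=3.6,fy=3.6,interpolation=cv2.INTER_CUBIC))
q=optics.read_camera("side"); cv2.imwrite("pics/side10.png",cv2.resize(q["pixels"][130:280,205:395],None,fx=4,fy=4,interpolation=cv2.INTER_CUBIC))
E
```

```text
t 36.65 rack tcp mm [-14.1 -75.6 225.3] F rack [ 0.702   0.3313 -3.0218] M [-0.0095  0.0068 -0.0721] gap 0.023614966623622925
t 36.65 tcp [0.5    0.1307 0.2253] gap 0.0236 F [ 0.6   0.49 -3.02]
tool x [ 0. -0. -1.] y [-0.244  0.97  -0.   ] z [0.97  0.244 0.   ] j [ 0.1    0.202 -0.116  1.253 -0.    -0.146]
dyaw 0.0013990887144439412
[0.03, -0.39, -0.09, np.float64(-0.001)]
```

View pics/top10.png

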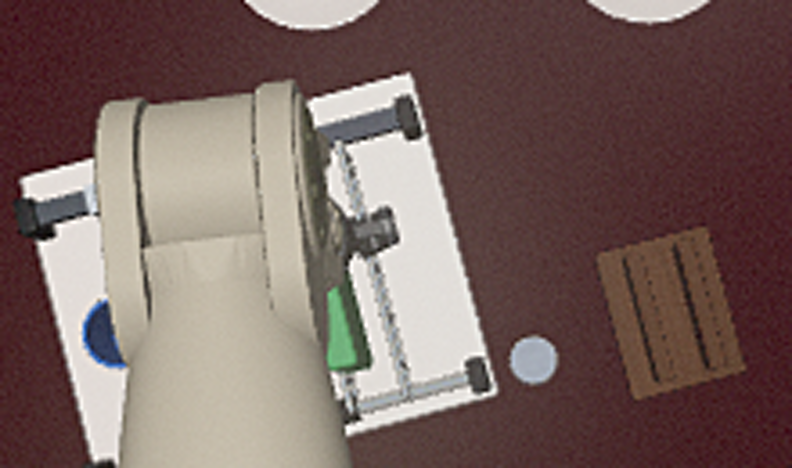

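View pics/side10.png

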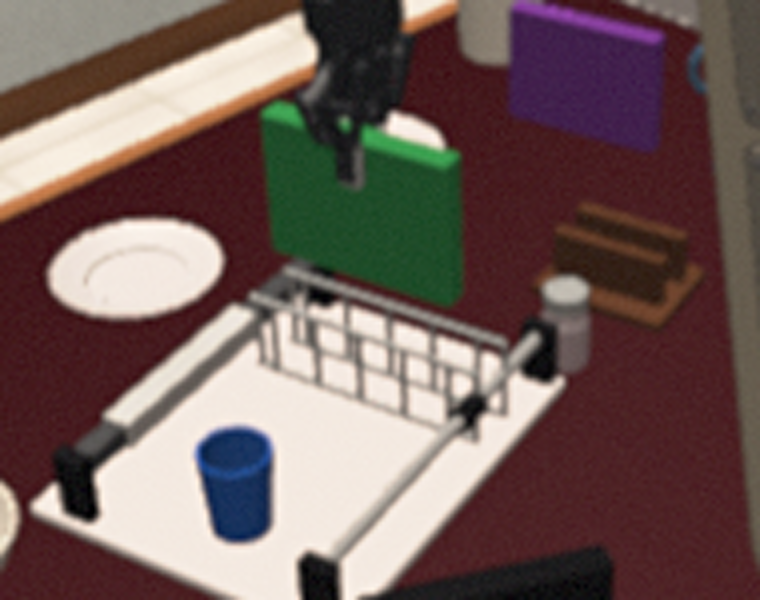

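```bash
cat > ovb.py <<'E'
from plan import *
import pickle,sys
from fit import T
xr,xb=pickle.load(open("fit.pkl","rb"))
s=env.get_state(); R=Rt(s["orientation"]); yaw=np.arctan2(R[1,1],R[0,1])-np.pi/2
x=[s["tcp_pos"][0],s["tcp_pos"][1],yaw]; z0=s["tcp_pos"][2]-.091
c=[(a,b,d) for a in(-.085,.085) for b in(-.012,.012) for d in(z0,z0+.13)]
segs=[T(x,[c[i],c[j]]) for i in range(8) for j in range(i) if sum(u!=v for u,v in zip(c[i],c[j]))==1]
segs+=[T(xr,[(-.125,y,.087),(.088,y,.087)]) for y in(-.1,-.0605)]
for cam,(u,v),w,k in(("top",(240,140),(100,100),6),("side",(255,140),(100,100),6)):
    p=optics.read_camera(cam); im=cv2.resize(p["pixels"][v:v+w[1],u:u+w[0]],None,fx=k,fy=k,interpolation=cv2.INTER_CUBIC)
    for sg in segs:
        a=((proj(p,sg)-[u,v]+.5)*k-.5).round().astype(int); cv2.line(im,a[0].tolist(),a[1].tolist(),(0,255,255),1)
    cv2.imwrite(f"pics/{sys.argv[1]}_{cam}.png",im)
E
python3 ovb.py a
```

```text
(no output)
```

View pics/a_top.png

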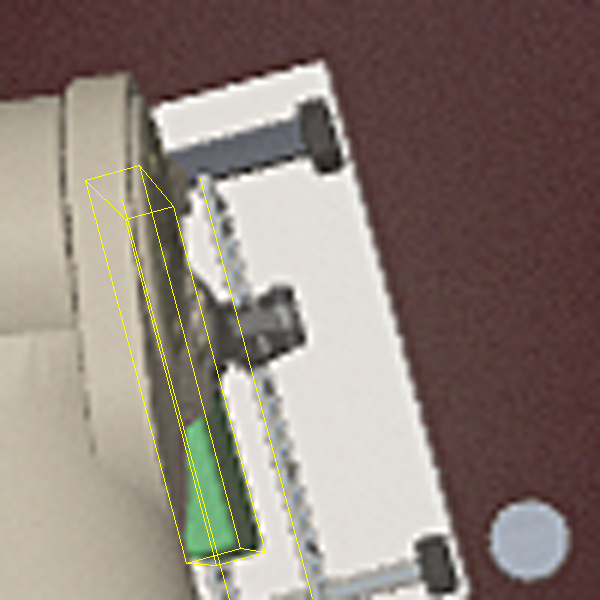

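View pics/a_side.png

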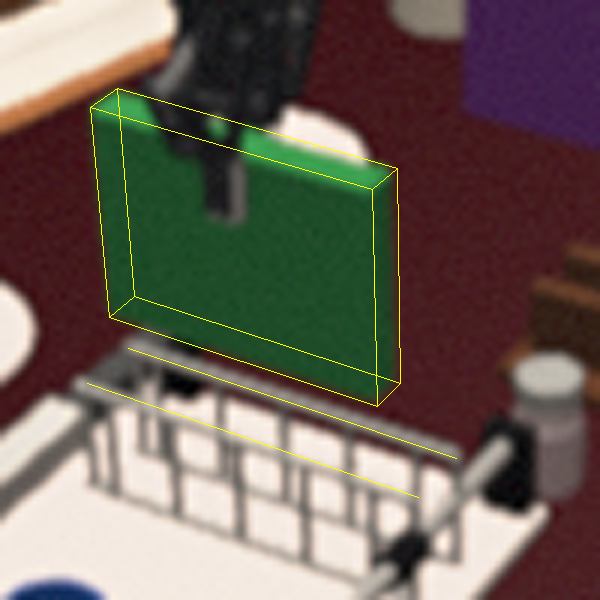

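Call:
{"fn": "servo_tool", "kwargs": {"moves": [[0, -0.2, -0.2, 0, 1], [0, -0.19, -0.2, 0, 1], [1, 0, 0, 0, 1], [1, 0, 0, 0, 1], [1, 0, 0, 0, 1], [1, 0, 0, 0, 1], [1, 0, 0, 0, 1], [0.5, 0, 0, 0, 1], [0, 0, 0, 0, 1], [0, 0, 0, 0, 1]]}}

```text
clock: 38.1
tcp_pos: [0.4973, 0.1265, 0.1706]
orientation: [0.702, -0.087, 0.701, 0.087]
wrist_force: [0.0, -0.5, -3.5]
finger_gap: 0.0233
```

```bash
python3 st.py; python3 ovb.py b
```

```text
t 38.1 rack tcp mm [-17.7 -79.  170.6] F rack [-0.1182 -0.4963 -3.4581] M [0.032  0.0188 0.0201] gap 0.02330699014553167
```

View pics/b_top.png

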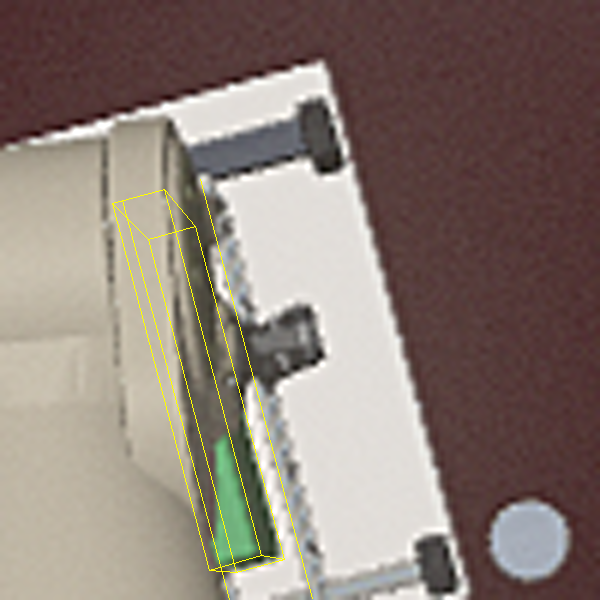

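View pics/b_side.png

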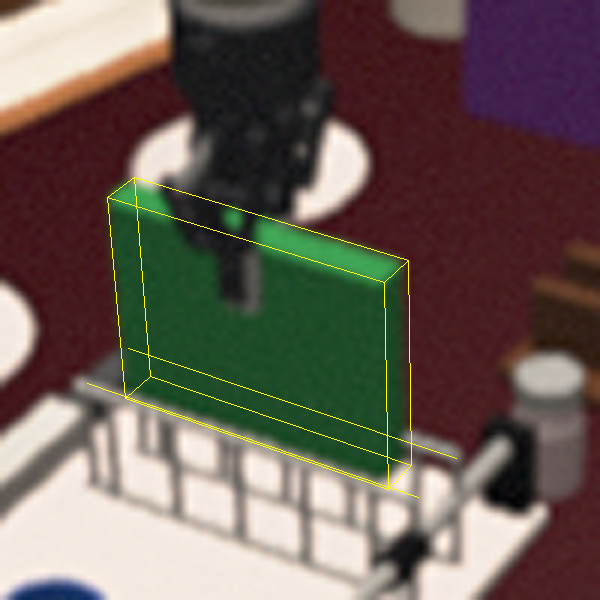

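Call:
{"fn": "servo_tool", "kwargs": {"moves": [[0.4, 0, 0, 0, 1], [0.6, 0, 0, 0, 1], [0.6, 0, 0, 0, 1], [0.6, 0, 0, 0, 1], [0.6, 0, 0, 0, 1], [0.6, 0, 0, 0, 1], [0.6, 0, 0, 0, 1], [0.6, 0, 0, 0, 1], [0.6, 0, 0, 0, 1], [0.4, 0, 0, 0, 1]]}}

```text
clock: 39.45
tcp_pos: [0.4968, 0.1265, 0.1138]
orientation: [0.702, -0.087, 0.702, 0.087]
wrist_force: [0.8, 0.4, -3.6]
finger_gap: 0.0232
```

```bash
python3 st.py
```

```text
t 39.45 rack tcp mm [-18.2 -78.9 113.8] F rack [ 0.8647  0.1855 -3.6307] M [-0.0088  0.0569  0.0037] gap 0.02319447547800061
```

Call:
{"fn": "servo_tool", "kwargs": {"moves": [[0.1, 0, 0, 0, 1], [0.1, 0, 0, 0, 1], [0.1, 0, 0, 0, 1], [0.1, 0, 0, 0, 1], [0.1, 0, 0, 0, 1], [0.1, 0, 0, 0, 1], [0.1, 0, 0, 0, 1], [0.1, 0, 0, 0, 1], [0.05, 0, 0, 0, 1], [0.05, 0, 0, 0, 1]]}}

```text
clock: 40.7
tcp_pos: [0.497, 0.1266, 0.1053]
orientation: [0.702, -0.087, 0.702, 0.087]
wrist_force: [0.9, 0.1, -3.9]
finger_gap: 0.0234
```

```bash
python3 st.py
```

```text
t 40.7 rack tcp mm [-18.  -78.9 105.3] F rack [ 0.8505 -0.1329 -3.8916] M [-0.0407  0.037  -0.0422] gap 0.023448720076469694
```

Call:
{"fn": "servo_tool", "kwargs": {"moves": [[0.05, 0, 0, 0, 1], [0.05, 0, 0, 0, 1], [0.05, 0, 0, 0, 1], [0.05, 0, 0, 0, 1], [0.05, 0, 0, 0, 1], [0, 0, 0, 0, 1], [0, 0, 0, 0, 1], [0, 0, 0, 0, 1], [0, 0, 0, 0, 1], [0, 0, 0, 0, 1]]}}

```text
clock: 41.95
tcp_pos: [0.4969, 0.1265, 0.1029]
orientation: [0.702, -0.087, 0.702, 0.087]
wrist_force: [-1.9, -1.4, -0.1]
finger_gap: 0.0231
```

```bash
python3 st.py
```

```text
t 41.95 rack tcp mm [-18.1 -79.  102.9] F rack [-2.2005 -0.9119 -0.0553] M [0.0441 0.2542 0.0559] gap 0.023083782579252286
```

Call:
{"fn": "servo_tool", "kwargs": {"moves": [[0.04, 0, 0, 0, 1], [0, 0, 0, 0, 1], [0, 0, 0, 0, 0.3], [0, 0, 0, 0, 0], [0, 0, 0, 0, -0.5], [0, 0, 0, 0, -1], [0, 0, 0, 0, -1], [0, 0, 0, 0, -1], [0, 0, 0, 0, -1], [0, 0, 0, 0, -1]]}}

```text
clock: 43.2
tcp_pos: [0.497, 0.1265, 0.1024]
orientation: [0.702, -0.087, 0.702, 0.087]
wrist_force: [0.5, 0.3, 0.2]
finger_gap: 0.0851
```

```bash
python3 st.py; python3 ovb.py c
```

```text
t 43.2 rack tcp mm [-18.  -79.  102.4] F rack [0.5433 0.2104 0.1919] M [ 0.0102  0.0228 -0.0408] gap 0.08513972737123084
```

View pics/c_side.png

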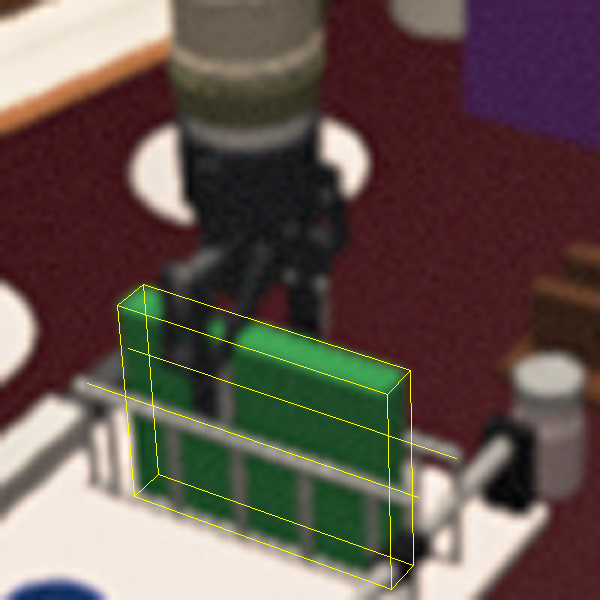

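Call:
{"fn": "servo_tool", "kwargs": {"moves": [[-1, 0, 0, 0, -1], [-2, 0, 0, 0, -1], [-3, 0, 0, 0, -1], [-3, 0, 0, 0, -1], [-3, 0, 0, 0, -1], [0, -4, 0, 0, -1], [0, -5, 0, 0, -1], [0, -5, 0, 0, -1], [0, -5, 0, 0, -1], [0, -5, 0, 0, -1]]}}

```text
clock: 44.55
tcp_pos: [0.556, -0.1078, 0.2233]
orientation: [0.702, -0.087, 0.701, 0.087]
wrist_force: [0.8, 0.2, -0.1]
finger_gap: 0.0852
```

```bash
python3 st.py; python3 - <<'E'
from plan import *
import pickle
from fit import T
xr,xb=pickle.load(open("fit.pkl","rb"))
o=pickle.load(open("top0.pkl","rb")); p=optics.read_camera("top"); q=optics.read_camera("side")
cv2.imwrite("pics/top11.png",cv2.resize(p["pixels"][140:260,180:330],None,fx=5,fy=5,interpolation=cv2.INTER_CUBIC))
cv2.imwrite("pics/side11.png",cv2.resize(q["pixels"][130:280,205:395],None,fx=4,fy=4,interpolation=cv2.INTER_CUBIC))
for k in(o,p):
    c=k["pixels"][164:178,232:247].astype(int); r=c[...,2]-(c[...,0]+c[...,1])//2; print((r>25).sum(),r[r>25].sum(),np.argwhere(r>25).mean(0))
# bright green top face
h=cv2.cvtColor(p["pixels"],cv2.COLOR_BGR2HSV); m=cv2.inRange(h,(45,80,120),(85,255,255)); m[:, :230]=0; m[:,330:]=0
n,l,st,ce=cv2.connectedComponentsWithStats(m); i=1+st[1:,4].argmax(); print(st[i],ce[i])
g=atz(p,ce[i],.142); d=g[:2]-xr[:2]; c,s=np.cos(xr[2]),np.sin(xr[2]); print("board top centre, rack mm",1e3*(c*d[0]+s*d[1]),1e3*(-s*d[0]+c*d[1]))
E
```

```text
t 44.55 rack tcp mm [ -18.2 -320.6  223.3] F rack [ 0.8534 -0.0198 -0.0745] M [ 0.0132 -0.048  -0.0189] gap 0.08515720435800875
12 482 [2.         3.58333333]
14 545 [1.78571429 3.42857143]
[263 176  22  58 454] [273.37885463 204.74669604]
board top centre, rack mm -18.62249160876709 -79.08251447374971
```

View pics/top11.png

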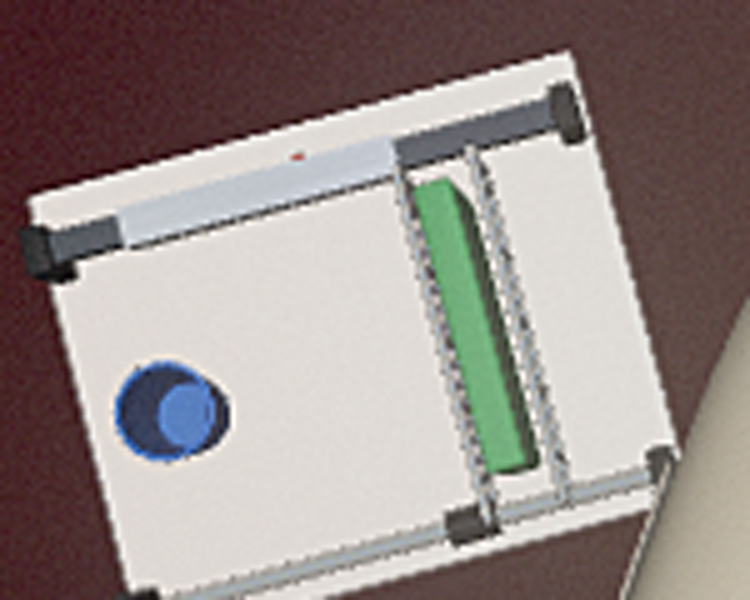

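View pics/side11.png

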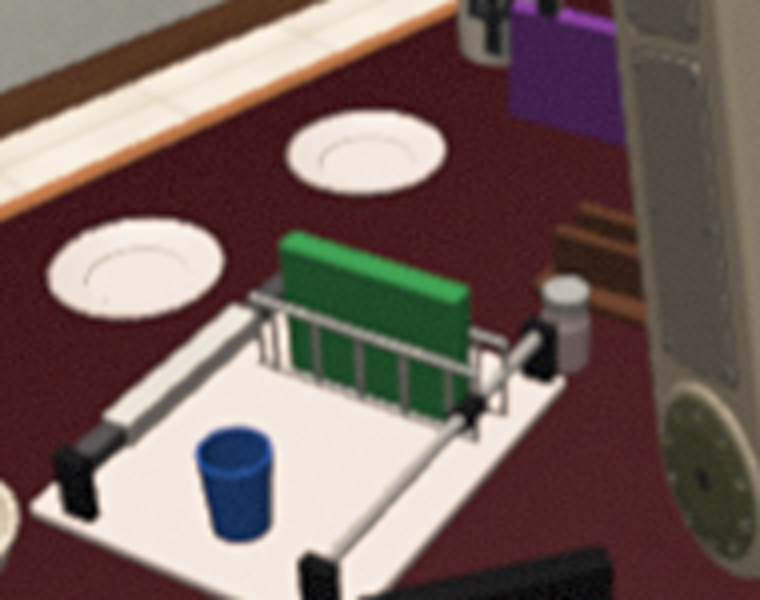

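The top view shows the board upright between the fences and the red button out at (297,156). The side view shows the same, with the tumbler and shaker where they were. Handing in.

```bash
python3 -c "
from workcell import order
print(order.hand_in())"
```

```text
the job is handed in; nothing more can be done
None
```

I slid the sleeve out by one hole, stood the green board upright on the rack's base between the two fences, and handed the job in at about 44.6 s. Handing in gives no verdict.

- **Sleeve and button:** I pinched the button flush and pulled the sleeve out about 35 mm. The highest pull I read was about 12 N, though forces are only reported at the end of each call. Just past 28 mm the pull dropped and the red button showed again. A further gentle pull moved the sleeve about 1 mm at friction-level force, so the button is free in the second hole. I stopped there without pulling it up against the button.
- **Button fully out:** There is no direct reading of this. The red patch in the top view is in the same place and about the same size as at the start (14 pixels against 12).
- **Board:** It touched down softly, its 3.9 N weight going to about 0 with no spike in the readings. The last picture puts the middle of its top edge at rack x = -18.6 mm, y = -79.1 mm. That is inside the limits and about midway between the fences.
- **Other things:** The tumbler, shaker and plates look unmoved. I did not check the bowl and mug in a final picture, but the arm never went near them at their height. The arm was clear of everything at hand-in.
- **What disagreed:** The networks never reported the button tip, so I judged it from pixel colour. The rack fit from the top view alone differed from the side view alone by about 0.5° and 2 mm. The board sat about 3 mm off along its length from where the gripper pose put it, and I corrected for that before lowering it.

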